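# Lock the slotted spindle nut with the long bar from the parts crate

### The arm

A 7-joint arm with a two-finger parallel gripper is mounted at the origin on the work surface. World frame = base frame: x ahead of the robot, y to its left, z up, the work surface at z = 0. Lengths are in m, angles in rad, forces in N, time in s.
With the tool pointing down it reaches from about 0.425 to 0.95 m from the base axis. Payload 4.7 kg.
Tool frame: the origin (TCP) lies midway between the tips of the shut fingers; the grasp point (between the pads) lies 19 mm behind it; z points along the fingers, y is the direction in which the jaws open and shut (so a half turn about z gives the same grasp; the last joint's range is limited). The gripper opens to 85 mm and grips with 20 to 120 N. Pads are 22 mm wide; open, the fingers measure 114 mm over their backs; the gripper's body (76 mm by 85 mm) begins 54 mm behind the grasp point. The pads swing forward as they close: fully open they stand 13 mm farther back than shut.
Start: joints at [1.15, 0.469, -0.049, 1.532, 0.024, 1.141, -0.082], TCP at [0.258, -0.624, 0.198] pointing down, gripper open.
Joint ranges: [-2.59, 2.59], [-0.33, 1.99], [-1.39, 1.29], [0.1, 2.45], [-1.04, 4.18], [0.21, 1.99], [-2.66, 2.66]. Speed limits (rad/s): [2.57, 2.57, 3.14, 3.14, 3.14, 3.14, 3.14].

### API

Orientations are given as [roll, pitch, yaw] about the fixed x, y, z axes, in that order (R = Rz(yaw) Ry(pitch) Rx(roll)).
In Python, from workcell import env, cams gives the robot as it stands.
- The arm moves only by the tool servo_tool, never from a script. Its argument "plan" is a list of rows, each an object of numbers: "tx", "ty", "tz": the shift along the tool's x, y, z as a fraction of full scale; "wx", "wy", "wz": the turn, a rotation vector about the tool's x, y, z as a fraction of full scale; "fingers": the opening, from 0 (shut) to 1 (fully open). A call has 1 to 10 rows; each row shifts and turns the commanded pose from where the row before left it, along the tool's axes as they then stand; what a row does not reach is not made up. Full scale, the value 1, is 0.02 m for a shift and 0.12 rad for a turn. A row lasts 1/12 s, in which the tool goes at most 41.7 mm and 7.16 degrees, less where a joint would pass 70% of its speed; a pose out of reach is approached as far as the arm can. A call with a number of a shift or a turn outside -1 to 1 is refused whole. A call with a gripper value outside its range is refused whole. The fingers move at their own pace and stop on an object; "grip_force" is the grip in N (left out, the last holds). Time passes only in rows, so rows that do not move let the fingers close. It gives the time, the measured TCP pose, the force and the opening at its end, in the units of the state.
- env.get_state(): the state, without advancing time (a new reading comes with each control period).
- cams.snapshot(name): name is "scene" or "top"; returns a dict with "frame" (420x560x3 uint8, red, green, blue), "z_map" (420x560 float32, m along the optical axis (not along the pixel's ray), 0 where there is no reading), "K" (3x3 intrinsics, pixels), "world_from_camera" (4x4, takes a point from camera to world coordinates). Camera axes: x right, y down, z forward; pixel columns grow to the right and rows downward; lengths in m; the calibration is good to about 2 mm. A picture is of the moment at which its call begins.
- env.close_job(): hands the job in, once; it reports no verdict.
The state is a dict: "time": time; "qpos": joint angles; "dq": joint speeds; "joint_efforts": joint torques, N m; "eef_pos": TCP position; "tcp_rot": TCP orientation; "ft_force": force on the tool from outside, world axes, zero at the start; "moment": the same for the moment, N m; "finger_gap": finger opening in m.
Only numpy, scipy, OpenCV 4.12 (cv2) and the standard library are available. Lean on these libraries where they do the work, as an engineer would, in place of code of your own. Each camera call takes 0.05 s, during which the arm holds its last target. There are 200 camera calls.

### The job

Lock the castle nut on the sensor test spindle. First turn the nut in the tightening direction (clockwise seen from above, never slackening it) just until the next pair of its slots lines up with the slot across the stud, and only then take the long square steel bar out of the parts crate, where it lies tight against a side wall, and lay it fully home and about centred in the lined-up slots, let go of. Leave all the other parts in the crate and do not disturb the things lying on the bench.

Things in the scene. Friction and masses are not known exactly. Their poses are not given: they have to be found in the camera images.
- crate: Open black plastic crate fixed to the bench, 270 x 270 mm outside, 50 mm high, walls and floor 5 mm thick. Origin: centre of its underside; x and y run parallel to its walls, z up.
- bar: The locking bar: square steel bar, 150 x 14 x 14 mm, 0.15 to 0.3 kg, on the crate floor along the crate's x, 2 to 3 mm from the +y or -y wall: no room for a finger. Pressed on top with shut fingertips (about 10 N) and dragged it slides along the smooth floor (friction 0.2 to 0.3). Origin: middle of its length, on the face that is its underside at the start; own x along its length.
- bar_mid (a point): The centre of the locking bar (middle of its length, on its axis); axes as bar.
- short_bar: Decoy: the same steel section but only 100 mm long, beside the opposite crate wall. Stays in the crate. Origin: middle of its length, centre of the face that is its underside at the start.
- crate_ecu: Flat aluminium control unit, 110 x 85 x 30 mm, loose in the middle of the crate; stays in the crate. Origin: centre of its underside.
- crate_plug: Black plug housing, 78 x 35 x 26 mm, loose in the crate; stays there. Origin: on its underside, 9 mm from the middle of its length.
- crate_flat: Small flat steel lever, 90 x 22 x 6 mm with a 6 mm tall stud, loose in the crate; stays there. Origin: centre of its underside.
- slot (a point): Spindle: base plate 150 x 130 x 16 mm fixed to the bench, 90 mm flange (top at 30 mm), fixed upright stud. This point: on the axis, on the floor of the slot across the stud's top, 66 mm above the bench; x along that slot, z up. Stud slot: 18 mm wide, 12 mm deep, open at top and ends; the nut's slots have the same floor, width and depth.
- nut (a joint): Castle nut on the stud, axis upright through slot. Hexagon 64 mm across flats, 32 to 66 mm above the bench; six crown teeth over its corners up to 78 mm, 70 mm across; six 18 mm slots, one over each flat's middle. Rad, grows clockwise from above (tightening); slots line up at 0 and 1.047. Starts at 0.30 to 0.70. Stiff: 0.35 N m friction, stays where left.
- throttle: Bystander: aluminium throttle body with a black motor block, 110 x 85 x 70 mm, beyond the crate and spindle. Leave alone.
- bench_ecu: Bystander: aluminium control unit, 100 x 150 x 34 mm. Leave alone.
- module: Bystander: steel module, 100 x 130 x 35 mm. Leave alone.
- mouse: Bystander: black computer mouse, 62 mm, 32 mm high. Leave alone.
- driver: Bystander: screwdriver lying on the bench. Leave alone.
- relay: Bystander: black relay box, 50 x 50 x 40 mm. Leave alone.
- cup: Bystander: white mug, 80 mm wide, 90 mm high. Leave alone.
Not all that is in view belongs to the job. Leave any red look-alike of the crate_flat alone.

How it is judged:
On the way, in this order (a step that is already met when the one before it is completed fails the run):
1. the nut has been tightened until its next slots line up with the stud slot (within 4 degrees) and let go of, the long bar still in the crate (value of joint nut between 0.977 and 1.117 rad and x of bar_mid in the frame of crate between -0.135 and 0.135 m and y of bar_mid in the frame of crate between -0.135 and 0.135 m and z of bar_mid in the frame of crate below 0.06 m and contact force between the fingers and nut below 0.5 N), for 0.2 s.
2. the long bar is lifted clear of the crate (z of bar_mid in the frame of crate above 0.075 m), for 0.1 s.
At the end, for the whole second after the job is handed in: The nut is at 1.047 rad within 0.07 (4 degrees); the long bar lies at rest on the slot floor (its centre 4 to 10 mm above it), along the stud slot within 0.1 rad and 5 mm, its middle within 25 mm of the spindle's axis; the short bar, control unit, plug and lever are still inside the crate (value of joint nut between 0.977 and 1.117 rad and horizontal distance between bar_mid and slot below 0.025 m and y of bar_mid in the frame of slot between -0.005 and 0.005 m and z of bar_mid in the frame of slot between 0.004 and 0.01 m and angle between the x axis of bar and the x axis of slot, either way round below 0.1 rad and linear speed of bar below 0.02 m/s and x of short_bar in the frame of crate between -0.135 and 0.135 m and y of short_bar in the frame of crate between -0.135 and 0.135 m and z of each of short_bar, crate_ecu, crate_plug, crate_flat in the frame of crate below 0.06 m and x of crate_ecu in the frame of crate between -0.135 and 0.135 m and y of crate_ecu in the frame of crate between -0.135 and 0.135 m and x of crate_plug in the frame of crate between -0.135 and 0.135 m and y of crate_plug in the frame of crate between -0.135 and 0.135 m and x of crate_flat in the frame of crate between -0.135 and 0.135 m and y of crate_flat in the frame of crate between -0.135 and 0.135 m); the robot touches nothing.
It fails at once if the nut is slackened (turned back below 0.2 rad) (value of joint nut below 0.2 rad).
It fails at once if a thing on the bench (throttle body, control unit, module, mouse, screwdriver, relay, mug) is moved by more than 30 mm (distance of any of throttle, module, mouse, driver, relay, bench_ecu, cup from where it was at the start of the episode above 0.03 m).
It also fails if it takes over 61 s, if anything falls off the work surface, if the arm or the gripper's body presses on something with over 40 N, if the wrist force passes 120 N, or if a joint passes its speed limit or range.

## Working session

There is one attempt and no reset: what is moved stays moved. The work goes in short steps, Python scripts to look and compute and a tool call to move; the robot and the scene stay as the last step left them, time stands still between calls to the robot, and variables do not carry over. Pictures are saved under pics/ and viewed, about 8 in all and at most 12, crops included, and the job is handed in when it is done.

Besides the shell and the picture viewer there is one more tool, called after ">>>" as name(argument=value, ...) on one line, values as JSON. servo_tool: Moves the arm, as the interface text tells. Shift numbers are shares of 0.02 m and turn numbers shares of 0.12 rad, none past 1 either way. Its arguments: {"type":"object","properties":{"plan":{"type":"array","items":{"type":"object","properties":{"tx":{"type":"number"},"ty":{"type":"number"},"tz":{"type":"number"},"wx":{"type":"number"},"wy":{"type":"number"},"wz":{"type":"number"},"fingers":{"type":"number"}}}},"grip_force":{"type":"number"}},"required":["plan"]}

```bash
mkdir -p pics; ls; cat > h.py <<'E'
import numpy as np, cv2
from workcell import env, cams
def snap(n,save=None):
    s=cams.snapshot(n)
    if save: cv2.imwrite('pics/'+save,s['frame'][:,:,::-1])
    return s
def cloud(s):
    z=s['z_map'];v,u=np.indices(z.shape);K=s['K']
    p=np.stack([(u-K[0,2])/K[0,0]*z,(v-K[1,2])/K[1,1]*z,z],-1)
    T=s['world_from_camera'];w=p@T[:3,:3].T+T[:3,3];w[z<=0]=np.nan
    return w
E
python3 - <<'E'
from h import *
print(env.get_state())
for n in('scene','top'):
    s=snap(n,n+'0.png');np.savez(n+'0.npz',**s);print(s['K'],s['world_from_camera'].round(3))
a=cv2.imread('pics/scene0.png');b=cv2.imread('pics/top0.png')
E
```

```text
pics
{'time': 0.0, 'qpos': array([ 1.15009515,  0.46946509, -0.04862763,  1.53370531,  0.02408471,
        1.14097875, -0.08233019]), 'dq': array([ 0.00058208, -0.00091017, -0.00048858, -0.00011931,  0.00113328,
        0.00084651,  0.00093381]), 'joint_efforts': array([-1.23893055e-04, -5.10309827e+01, -4.67105268e-02, -2.37711596e+01,
        1.06727995e-02,  7.53488304e-03,  1.38419469e-05]), 'eef_pos': array([ 0.25753287, -0.62323456,  0.19654081]), 'tcp_rot': array([-3.13962155e+00,  4.33844417e-05,  3.91825680e-01]), 'ft_force': array([ 0.12689469,  0.01508628, -0.13361226]), 'moment': array([-0.10759809,  0.00023214,  0.02102462]), 'finger_gap': 0.08518446259771878}
[[544.32924161   0.         276.67560931]
 [  0.         544.32924161 205.84183102]
 [  0.           0.           1.        ]] [[-0.782  0.34  -0.523  1.379]
 [ 0.624  0.438 -0.648  1.008]
 [ 0.009 -0.833 -0.554  0.929]
 [ 0.     0.     0.     1.   ]]
[[407.44649855   0.         274.84787209]
 [  0.         407.44649855 211.26864224]
 [  0.           0.           1.        ]] [[ 0.022 -0.999  0.039  0.485]
 [-1.    -0.022  0.007  0.013]
 [-0.006 -0.039 -0.999  1.201]
 [ 0.     0.     0.     1.   ]]
```

View pics/scene0.png

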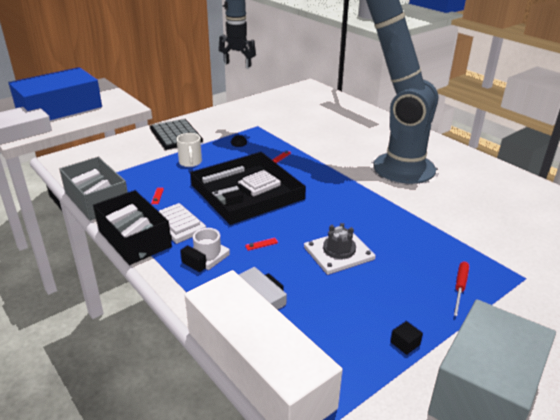

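View pics/top0.png

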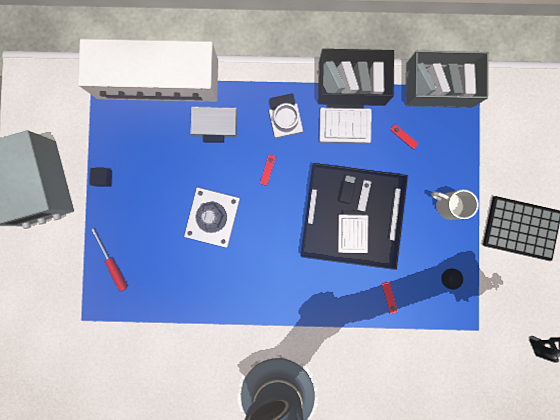

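The scene view shows the spindle at (340,242) and the crate at (248,187). In the top view, the spindle is at (212,216) and the crate at (355,216). The long bar lies along the crate's right (-y) wall at (397,215), and the short bar along the left wall at (312,206).

```bash
cat > m1.py <<'E'
from h import *
S={n:dict(np.load(n+'0.npz')) for n in('scene','top')}
def crop(n,x0,y0,w,h,W,H): return cv2.resize(S[n]['frame'][y0:y0+h,x0:x0+w,::-1],(W,H),interpolation=cv2.INTER_CUBIC)
a=np.hstack([crop('top',187,191,50,50,400,400),crop('scene',315,217,50,50,400,400)])
cv2.imwrite('pics/nut.png',a)
for n in S:
    w=cloud(S[n]);f=S[n]['frame'].astype(int)
    # blue bench height
    m=(f[...,2]>150)&(f[...,0]<80);print(n,'bench z',np.nanmedian(w[m][:,2]))
    for nm,c in (('spindle',(.49,.18,.1)),):
        if n=='top': c=w[216,212]
        else: c=w[232,342]
        print(c)
    # plate
    d=np.hypot(w[...,0]-w[...,0]*0-c[0],w[...,1]-c[1])
    for lo,hi in((.01,.022),(.024,.036),(.058,.072),(.072,.09)):
        k=(d<.12)&(w[...,2]>lo)&(w[...,2]<hi)
        p=w[k]
        if len(p)>4:
            r=cv2.minAreaRect(p[:,:2].astype(np.float32));print(lo,hi,len(p),p.mean(0).round(4),np.round(r[0],4),np.round(r[1],4),round(r[2],2),np.median(p[:,2]).round(4))
E
python3 m1.py
python3 - <<'E'
from h import *
s=dict(np.load('top0.npz'));w=cloud(s)
np.set_printoptions(linewidth=250)
print((w[200:232,196:229,2]*1000).round().astype(int))
E
```

```text
scene bench z -2.644869372975256e-05
[0.51607466 0.21481725 0.07710532]
0.01 0.022 1003 [0.5309 0.2204 0.015 ] [0.5147 0.2085] [0.1382 0.1545] 76.71 0.0148
0.024 0.036 252 [0.5282 0.2199 0.0293] [0.5197 0.2114] [0.0789 0.0869] 44.23 0.0289
0.058 0.072 245 [0.5186 0.2108 0.0652] [0.513  0.2072] [0.0737 0.0649] 41.92 0.0651
0.072 0.09 154 [0.5133 0.2064 0.0758] [0.5124 0.2049] [0.0636 0.0717] 4.91 0.0757
top bench z 0.001259027623813247
[0.51188136 0.19330472 0.07758146]
0.01 0.022 1472 [0.5097 0.204  0.0164] [0.5101 0.2059] [0.1305 0.1495] 77.43 0.0164
0.024 0.036 275 [0.5076 0.1969 0.0303] [0.5084 0.2059] [0.1087 0.1202] 77.99 0.0302
0.058 0.072 319 [0.5099 0.2048 0.066 ] [0.5121 0.2046] [0.064  0.0678] 67.83 0.0659
0.072 0.09 153 [0.5105 0.2057 0.0779] [0.5098 0.2057] [0.0695 0.0633] 37.55 0.0781
[[16 16 19 ... 18 14 17]
 [14 16 12 ... 17 14 15]
 [12 17 17 ... 17 13 15]
 ...
 [15 16 15 ... 17 16 13]
 [15 16 15 ... 17 14 16]
 [17 21 18 ... 14 19 23]]<stdin>:4: RuntimeWarning: invalid value encountered in cast
```

View pics/nut.png

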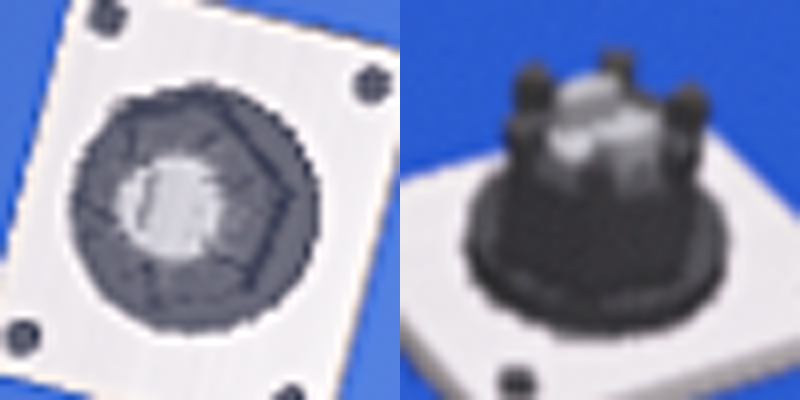

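Both views show dark crown teeth around a bright stud. The stud is at about (205,217) in the top image and has a slot. Next I fit the phases from the height data.

```bash
cat > m2.py <<'E'
from h import *
import sys
def nutphase(s,c,off=0):
    w=cloud(s);f=s['frame'].astype(int)
    x=w[...,0]-c[0];y=w[...,1]-c[1];r=np.hypot(x,y);t=np.arctan2(y,x);z=w[...,2]+off
    a=(r<.040)&(z>.05)&(z<.085)
    hi=np.clip((z-.066)/.012,0,1)
    ring=a&(r>.022)&(r<.035)&(z>.06)
    v=(np.where(ring,hi,0)*np.exp(6j*np.where(ring,t,0)))[ring].sum()/ring.sum()
    tooth=np.degrees(np.angle(v))/6
    st=a&(r<.016)&(z>.06)
    v2=(hi[st]*np.exp(2j*t[st])).sum()/st.sum()
    stud=np.degrees(np.angle(v2))/2+90
    slot=tooth+30
    print('tooth ang %.1f (amp %.2f) slot %.1f | stud slot dir %.1f (amp %.2f)'%(tooth,abs(v),slot%60,stud%180,abs(v2)))
if __name__=='__main__':
    S={n:dict(np.load(n+'0.npz')) for n in('scene','top')}
    w={n:cloud(S[n]) for n in S}
    for n,off in(('top',0),('scene',.0015)):
        for c in((.5105,.2055),(.512,.2045),(.5125,.206),(.509,.2055)): print(n,c,end=' ');nutphase(S[n],c,off)
    # rectified height maps, x up y left
    W=[]
    for n in('top','scene'):
        p=w[n].reshape(-1,3);k=np.isfinite(p[:,2]);p=p[k];col=S[n]['frame'].reshape(-1,3)[k]
        im=np.zeros((400,400,3),np.uint8);
        for q,cc in zip(p,col):
            if abs(q[0]-.511)<.05 and abs(q[1]-.2055)<.05:
                u=int(200-(q[1]-.2055)*4000);v=int(200-(q[0]-.511)*4000)
                h=int(np.clip((q[2]-.02)/.06*255,0,255))
                cv2.circle(im,(u,v),6,(h,h,h) if q[2]<.072 else (0,255-0*h,h),-1)
        W.append(im)
    # crate
    for n in('top','scene'):
        k=(abs(w[n][...,2]-.05)<.006)&(w[n][...,1]<0.05)&(w[n][...,1]>-.33)&(w[n][...,0]>.36)&(w[n][...,0]<.68)&(S[n]['frame'].max(-1)<70)
        nl,lab,st,ce=cv2.connectedComponentsWithStats(cv2.dilate(k.astype(np.uint8),np.ones((3,3))))
        i=1+st[1:,4].argmax();p=w[n][k&(lab==i)]
        r=cv2.minAreaRect(p[:,:2].astype(np.float32));print(n,'crate',len(p),np.round(r[0],4),np.round(r[1],4),round(r[2],2),np.median(p[:,2]))
        # bright things inside
        g=S[n]['frame'];hsv=cv2.cvtColor(g,cv2.COLOR_RGB2HSV)
        ins=np.zeros(k.shape,bool)
        c,sz=np.array(r[0]),.125;th=np.radians(r[2]);d=w[n][...,:2]-c
        ins=(abs(d@[np.cos(th),np.sin(th)])<.132)&(abs(d@[-np.sin(th),np.cos(th)])<.132)&(g.max(-1)>110)
        nl,lab,st,ce=cv2.connectedComponentsWithStats(ins.astype(np.uint8),connectivity=4)
        for i in range(1,nl):
            if st[i,4]>15:
                p=w[n][lab==i];zz=np.median(p[:,2]);p=p[abs(p[:,2]-zz)<.006];q=cv2.minAreaRect(p[:,:2].astype(np.float32));print('  ',ce[i].round(),len(p),np.round(q[0],4),np.round(q[1],4),round(q[2],1),'z',zz.round(4))
    a=cv2.resize(S['top']['frame'][150:280,290:420,::-1],(400,400),interpolation=cv2.INTER_CUBIC)
    b=cv2.resize(S['scene']['frame'][140:230,180:315,::-1],(400,267),interpolation=cv2.INTER_CUBIC);b=cv2.copyMakeBorder(b,0,133,0,0,0)
    cv2.imwrite('pics/m2.png',cv2.resize(np.vstack([np.hstack(W),np.hstack([a,b])]),(600,600)))
E
python3 m2.py
```

```text
top (0.5105, 0.2055) tooth ang -20.1 (amp 0.26) slot 9.9 | stud slot dir 167.5 (amp 0.17)
top (0.512, 0.2045) tooth ang -19.8 (amp 0.24) slot 10.2 | stud slot dir 165.6 (amp 0.17)
top (0.5125, 0.206) tooth ang -19.8 (amp 0.23) slot 10.2 | stud slot dir 167.9 (amp 0.19)
top (0.509, 0.2055) tooth ang -20.3 (amp 0.26) slot 9.7 | stud slot dir 166.5 (amp 0.17)
scene (0.5105, 0.2055) tooth ang -20.3 (amp 0.25) slot 9.7 | stud slot dir 174.6 (amp 0.24)
scene (0.512, 0.2045) tooth ang -20.6 (amp 0.28) slot 9.4 | stud slot dir 172.2 (amp 0.22)
scene (0.5125, 0.206) tooth ang -20.8 (amp 0.30) slot 9.2 | stud slot dir 169.7 (amp 0.23)
scene (0.509, 0.2055) tooth ang -20.4 (amp 0.22) slot 9.6 | stud slot dir 175.2 (amp 0.25)
top crate 121 [ 0.6546 -0.2073] [0.2451 0.0069] 84.14 0.048872876888037986
   [354. 148.] 2800 [ 0.6549 -0.2074] [0.264  0.2629] 84.2 z 0.0023
   [350. 179.] 53 [ 0.629  -0.1934] [0.0267 0.0163] 80.8 z 0.0269
   [364. 196.] 237 [ 0.584  -0.2392] [0.0253 0.0912] 78.3 z 0.0106
   [395. 205.] 91 [ 0.5567 -0.3259] [0.0081 0.0934] 83.9 z 0.0196
   [313. 200.] 102 [ 0.5662 -0.0877] [0.0141 0.0632] 84.1 z 0.0185
   [357. 215.] 47 [ 0.5236 -0.2118] [0.0699 0.0064] 88.4 z 0.021
scene crate 332 [ 0.5278 -0.2002] [0.2752 0.2722] 84.0 0.04721586743442058
   [223. 174.] 160 [ 0.5318 -0.3232] [0.0193 0.1535] 84.2 z 0.0145
   [259. 182.] 320 [ 0.4795 -0.2   ] [0.1101 0.0809] 1.2 z 0.0277
   [225. 192.] 83 [ 0.585  -0.2375] [0.0302 0.0832] 79.6 z 0.0109
```

View pics/m2.png

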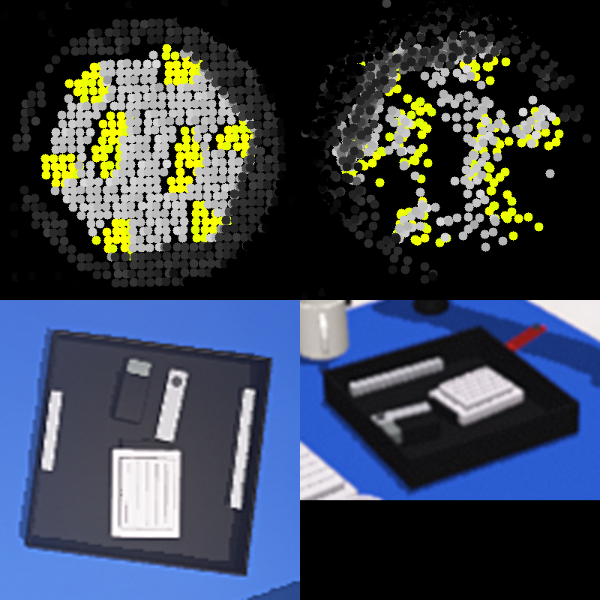

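Height maps agree with the given sizes:

| Item | Measured |
|---|---|
| Spindle axis | ≈ (0.511, 0.2055) |
| Stud slot direction | ≈ -12.5°, matching the plate's long axis |
| Nut slots | +9.8° mod 60°, so turn ≈ 22.3° clockwise (start ≈ 0.66 rad, inside the given range) |
| Long bar | near (0.53, -0.322), lying along -5.8° |

I start by turning the tool to yaw 99.9°.

>>> servo_tool(plan=[{"wz": -1,"fingers": 1},{"wz": -1},{"wz": -1},{"wz": -1},{"wz": -1},{"wz": -1},{"wz": -1},{"wz": -1},{"wz": -1},{"wz": -1}], grip_force=60)

```text
$.plan[0]: bad value
```

>>> servo_tool(plan=[{"wz": -1},{"wz": -0.27},{},{}])

```text
$.plan[0]: bad value
```

```bash
cat > d.py <<'E'
# usage: d.py x y z yawdeg : moves left, tool axes, in shares
from h import *
import sys
from scipy.spatial.transform import Rotation as R
s=env.get_state();t=np.array(list(map(float,sys.argv[1:4])))
r=R.from_euler('xyz',s['tcp_rot']);d=r.inv().apply(t-s['eef_pos'])/.02
g=R.from_euler('xyz',[np.pi,0,np.radians(float(sys.argv[4]))])
print('t',s['time'].__round__(2),'pos',s['eef_pos'].round(4),'rotdeg',np.degrees(s['tcp_rot']).round(2),'F',s['ft_force'].round(1),'M',s['moment'].round(2),'gap',round(s['finger_gap'],4))
print('shift shares',d.round(2),'turn shares',((r.inv()*g).as_rotvec()/.12).round(2))
E
python3 d.py .511 .2055 .197 99.9
```

```text
t 0.1 pos [ 0.2575 -0.6233  0.1967] rotdeg [-179.9     0.     22.45] F [-0.3  0.4 -0.4] M [-0.02  0.03  0.02] gap 0.0854
shift shares [ 27.54 -33.46   0.04] turn shares [-1.000e-02 -1.000e-02 -1.126e+01]
```

Rows seem to need every key, so I fill them all in.

>>> servo_tool(plan=[{"tx": 0,"ty": 0,"tz": 0,"wx": 0,"wy": 0,"wz": -1,"fingers": 1},{"tx": 0,"ty": 0,"tz": 0,"wx": 0,"wy": 0,"wz": -1,"fingers": 1},{"tx": 0,"ty": 0,"tz": 0,"wx": 0,"wy": 0,"wz": -1,"fingers": 1},{"tx": 0,"ty": 0,"tz": 0,"wx": 0,"wy": 0,"wz": -1,"fingers": 1},{"tx": 0,"ty": 0,"tz": 0,"wx": 0,"wy": 0,"wz": -1,"fingers": 1},{"tx": 0,"ty": 0,"tz": 0,"wx": 0,"wy": 0,"wz": -1,"fingers": 1},{"tx": 0,"ty": 0,"tz": 0,"wx": 0,"wy": 0,"wz": -1,"fingers": 1},{"tx": 0,"ty": 0,"tz": 0,"wx": 0,"wy": 0,"wz": -1,"fingers": 1},{"tx": 0,"ty": 0,"tz": 0,"wx": 0,"wy": 0,"wz": -1,"fingers": 1},{"tx": 0,"ty": 0,"tz": 0,"wx": 0,"wy": 0,"wz": -1,"fingers": 1}], grip_force=60)

```text
time: 0.93
eef_pos: [0.2575, -0.6235, 0.197]
tcp_rot: [-3.141, -0.001, 1.598]
ft_force: [-0.5, 0.8, 0.5]
finger_gap: 0.0852
```

>>> servo_tool(plan=[{"tx": 0,"ty": 0,"tz": 0,"wx": 0,"wy": 0,"wz": -1,"fingers": 1},{"tx": 0,"ty": 0,"tz": 0,"wx": 0,"wy": 0,"wz": -0.27,"fingers": 1},{"tx": 0,"ty": 0,"tz": 0,"wx": 0,"wy": 0,"wz": 0,"fingers": 1}])

```text
time: 1.18
eef_pos: [0.2575, -0.6236, 0.197]
tcp_rot: [-3.142, -0.001, 1.744]
ft_force: [0.0, 0.2, -0.1]
finger_gap: 0.0853
```

```bash
python3 d.py .511 .2055 .197 99.9
```

```text
t 1.18 pos [ 0.2575 -0.6236  0.197 ] rotdeg [-1.800e+02 -7.000e-02  9.995e+01] F [ 0.   0.2 -0.1] M [-0.02  0.02  0.03] gap 0.0853
shift shares [38.64 19.65  0.04] turn shares [-0.   -0.01  0.01]
```

>>> servo_tool(plan=[{"tx": 1,"ty": 0.98,"tz": 0,"wx": 0,"wy": 0,"wz": 0,"fingers": 1},{"tx": 1,"ty": 0.98,"tz": 0,"wx": 0,"wy": 0,"wz": 0,"fingers": 1},{"tx": 1,"ty": 0.98,"tz": 0,"wx": 0,"wy": 0,"wz": 0,"fingers": 1},{"tx": 1,"ty": 0.98,"tz": 0,"wx": 0,"wy": 0,"wz": 0,"fingers": 1},{"tx": 1,"ty": 0.98,"tz": 0,"wx": 0,"wy": 0,"wz": 0,"fingers": 1},{"tx": 1,"ty": 0.98,"tz": 0,"wx": 0,"wy": 0,"wz": 0,"fingers": 1},{"tx": 1,"ty": 0.98,"tz": 0,"wx": 0,"wy": 0,"wz": 0,"fingers": 1},{"tx": 1,"ty": 0.98,"tz": 0,"wx": 0,"wy": 0,"wz": 0,"fingers": 1},{"tx": 1,"ty": 0.98,"tz": 0,"wx": 0,"wy": 0,"wz": 0,"fingers": 1},{"tx": 1,"ty": 0.98,"tz": 0,"wx": 0,"wy": 0,"wz": 0,"fingers": 1}])

```text
time: 2.02
eef_pos: [0.4168, -0.3917, 0.1975]
tcp_rot: [-3.141, -0.0, 1.743]
ft_force: [0.7, 0.2, 0.8]
finger_gap: 0.0856
```

>>> servo_tool(plan=[{"tx": 1,"ty": 0.98,"tz": 0,"wx": 0,"wy": 0,"wz": 0,"fingers": 1},{"tx": 1,"ty": 0.98,"tz": 0,"wx": 0,"wy": 0,"wz": 0,"fingers": 1},{"tx": 1,"ty": 0.98,"tz": 0,"wx": 0,"wy": 0,"wz": 0,"fingers": 1},{"tx": 1,"ty": 0.98,"tz": 0,"wx": 0,"wy": 0,"wz": 0,"fingers": 1},{"tx": 1,"ty": 0.98,"tz": 0,"wx": 0,"wy": 0,"wz": 0,"fingers": 1},{"tx": 1,"ty": 0.98,"tz": 0,"wx": 0,"wy": 0,"wz": 0,"fingers": 1},{"tx": 1,"ty": 0.98,"tz": 0,"wx": 0,"wy": 0,"wz": 0,"fingers": 1},{"tx": 1,"ty": 0.98,"tz": 0,"wx": 0,"wy": 0,"wz": 0,"fingers": 1},{"tx": 1,"ty": 0.98,"tz": 0,"wx": 0,"wy": 0,"wz": 0,"fingers": 1},{"tx": 1,"ty": 0.98,"tz": 0,"wx": 0,"wy": 0,"wz": 0,"fingers": 1}])

```text
time: 2.85
eef_pos: [0.5753, -0.1611, 0.1974]
tcp_rot: [-3.141, 0.0, 1.743]
ft_force: [-0.0, 0.3, 0.1]
finger_gap: 0.0853
```

>>> servo_tool(plan=[{"tx": 1,"ty": 0,"tz": 0,"wx": 0,"wy": 0,"wz": 0,"fingers": 1},{"tx": 1,"ty": 0,"tz": 0,"wx": 0,"wy": 0,"wz": 0,"fingers": 1},{"tx": 1,"ty": 0,"tz": 0,"wx": 0,"wy": 0,"wz": 0,"fingers": 1},{"tx": 1,"ty": 0,"tz": 0,"wx": 0,"wy": 0,"wz": 0,"fingers": 1},{"tx": 1,"ty": 0,"tz": 0,"wx": 0,"wy": 0,"wz": 0,"fingers": 1},{"tx": 1,"ty": 0,"tz": 0,"wx": 0,"wy": 0,"wz": 0,"fingers": 1},{"tx": 1,"ty": 0,"tz": 0,"wx": 0,"wy": 0,"wz": 0,"fingers": 1},{"tx": 1,"ty": 0,"tz": 0,"wx": 0,"wy": 0,"wz": 0,"fingers": 1},{"tx": 1,"ty": 0,"tz": 0,"wx": 0,"wy": 0,"wz": 0,"fingers": 1},{"tx": 1,"ty": 0,"tz": 0,"wx": 0,"wy": 0,"wz": 0,"fingers": 1}])

```text
time: 3.68
eef_pos: [0.5399, 0.0356, 0.1974]
tcp_rot: [-3.141, 0.0, 1.743]
ft_force: [-0.0, 0.7, -0.2]
finger_gap: 0.0857
```

>>> servo_tool(plan=[{"tx": 1,"ty": 0,"tz": 0,"wx": 0,"wy": 0,"wz": 0,"fingers": 1},{"tx": 1,"ty": 0,"tz": 0,"wx": 0,"wy": 0,"wz": 0,"fingers": 1},{"tx": 1,"ty": 0,"tz": 0,"wx": 0,"wy": 0,"wz": 0,"fingers": 1},{"tx": 1,"ty": 0,"tz": 0,"wx": 0,"wy": 0,"wz": 0,"fingers": 1},{"tx": 1,"ty": 0,"tz": 0,"wx": 0,"wy": 0,"wz": 0,"fingers": 1},{"tx": 1,"ty": 0,"tz": 0,"wx": 0,"wy": 0,"wz": 0,"fingers": 1},{"tx": 1,"ty": 0,"tz": 0,"wx": 0,"wy": 0,"wz": 0,"fingers": 1},{"tx": 0.7,"ty": 0,"tz": 0,"wx": 0,"wy": 0,"wz": 0,"fingers": 1},{"tx": 0,"ty": 0,"tz": 0,"wx": 0,"wy": 0,"wz": 0,"fingers": 1},{"tx": 0,"ty": 0,"tz": 0,"wx": 0,"wy": 0,"wz": 0,"fingers": 1}])

```text
time: 4.52
eef_pos: [0.5135, 0.1867, 0.1974]
tcp_rot: [-3.141, 0.0, 1.745]
ft_force: [-0.2, 0.4, 0.2]
finger_gap: 0.0853
```

```bash
python3 d.py .511 .2055 .037 99.9
```

```text
t 4.52 pos [0.5135 0.1867 0.1974] rotdeg [-1.7998e+02  3.0000e-02  9.9990e+01] F [-0.2  0.4  0.2] M [-0.02 -0.01  0.01] gap 0.0853
shift shares [0.95 0.04 8.02] turn shares [-0.    0.    0.01]
```

>>> servo_tool(plan=[{"tx": 0.95,"ty": 0,"tz": 0.5,"wx": 0,"wy": 0,"wz": 0,"fingers": 1},{"tx": 0,"ty": 0,"tz": 1,"wx": 0,"wy": 0,"wz": 0,"fingers": 1},{"tx": 0,"ty": 0,"tz": 1,"wx": 0,"wy": 0,"wz": 0,"fingers": 1},{"tx": 0,"ty": 0,"tz": 1,"wx": 0,"wy": 0,"wz": 0,"fingers": 1},{"tx": 0,"ty": 0,"tz": 1,"wx": 0,"wy": 0,"wz": 0,"fingers": 1},{"tx": 0,"ty": 0,"tz": 1,"wx": 0,"wy": 0,"wz": 0,"fingers": 1},{"tx": 0,"ty": 0,"tz": 0,"wx": 0,"wy": 0,"wz": 0,"fingers": 1},{"tx": 0,"ty": 0,"tz": 0,"wx": 0,"wy": 0,"wz": 0,"fingers": 1}])

```text
time: 5.18
eef_pos: [0.5104, 0.2034, 0.0869]
tcp_rot: [-3.139, 0.001, 1.742]
ft_force: [0.2, 0.6, 0.4]
finger_gap: 0.0852
```

>>> servo_tool(plan=[{"tx": 0,"ty": 0,"tz": 0.5,"wx": 0,"wy": 0,"wz": 0,"fingers": 1},{"tx": 0,"ty": 0,"tz": 0.5,"wx": 0,"wy": 0,"wz": 0,"fingers": 1},{"tx": 0,"ty": 0,"tz": 0.5,"wx": 0,"wy": 0,"wz": 0,"fingers": 1},{"tx": 0,"ty": 0,"tz": 0.5,"wx": 0,"wy": 0,"wz": 0,"fingers": 1},{"tx": 0,"ty": 0,"tz": 0.5,"wx": 0,"wy": 0,"wz": 0,"fingers": 1},{"tx": 0,"ty": 0,"tz": 0,"wx": 0,"wy": 0,"wz": 0,"fingers": 1},{"tx": 0,"ty": 0,"tz": 0,"wx": 0,"wy": 0,"wz": 0,"fingers": 1}])

```text
time: 5.77
eef_pos: [0.51, 0.2051, 0.0368]
tcp_rot: [-3.14, 0.0, 1.745]
ft_force: [-0.0, 0.1, 0.5]
finger_gap: 0.085
```

```bash
python3 d.py .511 .2055 .037 99.9;  python3 - <<'E'
from h import *
a=snap('top','c1.png')['frame'][166:266,162:262,::-1];b=snap('scene')['frame'][180:280,290:390,::-1]
cv2.imwrite('pics/c1.png',cv2.resize(np.hstack([a,b]),(800,400),interpolation=cv2.INTER_CUBIC))
E
```

```text
t 5.77 pos [0.51   0.2051 0.0368] rotdeg [-1.7991e+02  1.0000e-02  9.9950e+01] F [-0.   0.1  0.5] M [0.01 0.01 0.02] gap 0.085
shift shares [ 0.01  0.05 -0.01] turn shares [-0.01  0.    0.01]
```

View pics/c1.png

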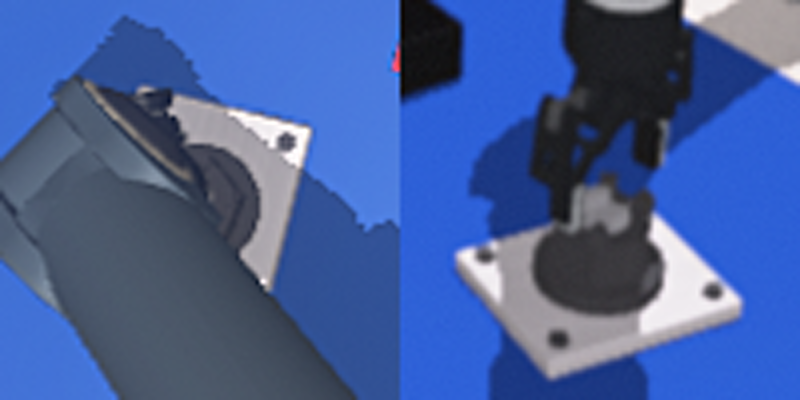

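The scene crop shows the fingers straddling the crown, with the left pad at about (575,210). I lower 5 mm more for pad overlap on the hexagon, then close.

>>> servo_tool(plan=[{"tx": 0,"ty": 0.05,"tz": 0.25,"wx": 0,"wy": 0,"wz": 0,"fingers": 1},{"tx": 0,"ty": 0,"tz": 0,"wx": 0,"wy": 0,"wz": 0,"fingers": 0.7},{"tx": 0,"ty": 0,"tz": 0,"wx": 0,"wy": 0,"wz": 0,"fingers": 0.6},{"tx": 0,"ty": 0,"tz": 0,"wx": 0,"wy": 0,"wz": 0,"fingers": 0.6},{"tx": 0,"ty": 0,"tz": 0,"wx": 0,"wy": 0,"wz": 0,"fingers": 0.6},{"tx": 0,"ty": 0,"tz": 0,"wx": 0,"wy": 0,"wz": 0,"fingers": 0.6},{"tx": 0,"ty": 0,"tz": 0,"wx": 0,"wy": 0,"wz": 0,"fingers": 0.6},{"tx": 0,"ty": 0,"tz": 0,"wx": 0,"wy": 0,"wz": 0,"fingers": 0.6}], grip_force=60)

```text
time: 6.53
eef_pos: [0.5111, 0.2039, 0.0336]
tcp_rot: [-3.14, 0.003, 1.745]
ft_force: [-2.8, -4.4, 9.1]
finger_gap: 0.0522
```

```bash
python3 d.py .511 .2055 .032 77.5
```

```text
t 6.53 pos [0.5111 0.2039 0.0336] rotdeg [-179.93    0.19   99.96] F [-2.8 -4.4  9.1] M [-0.87  0.84  0.27] gap 0.0522
shift shares [0.08 0.01 0.08] turn shares [-0.01  0.03  3.27]
```

```bash
 python3 - <<'E'
from h import *
s=snap('scene');np.savez('s1.npz',**s);b=s['frame'][185:265,300:380,::-1]
cv2.imwrite('pics/c2.png',cv2.resize(b,(600,600),interpolation=cv2.INTER_CUBIC))
E
```

```text
(no output)
```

View pics/c2.png

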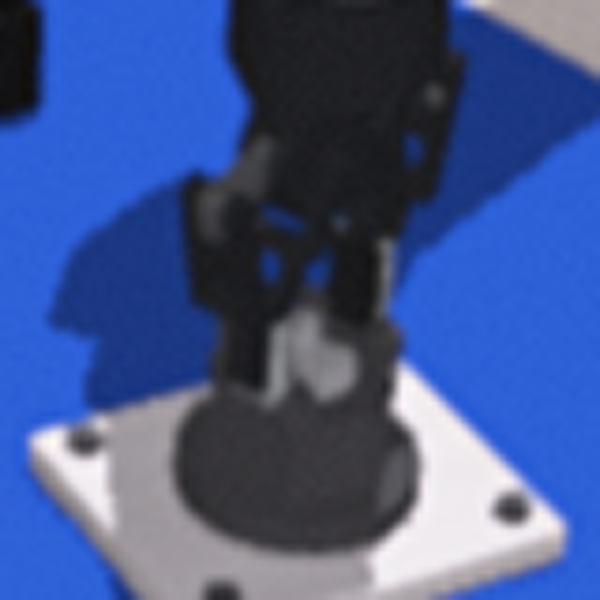

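```bash
 python3 - <<'E'
from h import *
s=dict(np.load('s1.npz'));w=cloud(s);np.set_printoptions(linewidth=220)
for r in (222,226,230,233,236,238,240,243):
    print(r,[(int(c),*(w[r,c]*1000).round().astype(int).tolist()) if np.isfinite(w[r,c,0]) else c for c in (329,332,334,336,338,341,344,348,351)])
E
```

```text
222 [(329, 564, 211, 128), (332, 570, 227, 140), (334, 560, 225, 134), (336, 548, 221, 127), (338, 542, 222, 125), (341, 401, 101, -5), (344, 483, 189, 81), (348, 485, 204, 90), (351, 480, 210, 91)]
226 [(329, 565, 214, 118), (332, 564, 223, 122), (334, 560, 226, 123), (336, 551, 225, 118), (338, 542, 222, 112), (341, 501, 195, 79), (344, 487, 193, 72), (348, 485, 206, 78), (351, 397, 139, 1)]
230 [(329, 524, 175, 64), (332, 550, 211, 97), (334, 548, 216, 98), (336, 542, 217, 96), (338, 540, 222, 98), (341, 505, 200, 70), (344, 493, 200, 64), (348, 487, 209, 68), (351, 486, 219, 72)]
233 [(329, 547, 198, 78), (332, 553, 214, 90), (334, 550, 218, 91), (336, 541, 217, 87), (338, 533, 217, 83), (341, 522, 218, 78), (344, 516, 222, 78), (348, 504, 225, 75), (351, 489, 222, 66)]
236 [(329, 549, 200, 70), (332, 551, 213, 79), (334, 550, 220, 83), (336, 542, 219, 78), (338, 534, 218, 74), (341, 531, 226, 78), (344, 517, 224, 70), (348, 514, 235, 75), (351, 508, 241, 76)]
238 [(329, 546, 198, 61), (332, 542, 206, 64), (334, 536, 206, 61), (336, 545, 222, 75), (338, 540, 224, 74), (341, 534, 230, 75), (344, 514, 222, 61), (348, 510, 233, 65), (351, 504, 237, 65)]
240 [(329, 544, 197, 53), (332, 546, 210, 62), (334, 541, 213, 61), (336, 541, 219, 65), (338, 541, 226, 69), (341, 537, 233, 71), (344, 522, 230, 63), (348, 517, 239, 66), (351, 505, 239, 60)]
243 [(329, 542, 196, 42), (332, 544, 209, 50), (334, 545, 217, 56), (336, 538, 218, 53), (338, 542, 228, 60), (341, 533, 231, 58), (344, 525, 233, 56), (348, 515, 238, 54), (351, 506, 241, 51)]
```

The pad undersides read z≈0.078, higher than expected. I check fingertip height against TCP in the first picture.

```bash
 python3 - <<'E'
from h import *
for n,c in(('scene0.npz',(.2575,-.6235)),('s1.npz',(.511,.204)),('top0.npz',(.2575,-.6235))):
    s=dict(np.load(n));w=cloud(s)
    d=np.hypot(w[...,0]-c[0],w[...,1]-c[1]);k=(d<.075)&(w[...,2]>.1 if n!='s1.npz' else (w[...,2]>.06))
    p=w[k];v,u=np.nonzero(k)
    print(n,len(p))
    if len(p):
        o=np.argsort(p[:,2])[:400:14]
        print([(u[i],v[i],*(p[i]*1000).round().astype(int).tolist()) for i in o])
E
```

```text
scene0.npz 1428
[(np.int64(227), np.int64(63), 271, -671, 240), (np.int64(228), np.int64(61), 270, -665, 249), (np.int64(249), np.int64(65), 244, -567, 256), (np.int64(224), np.int64(59), 288, -664, 261), (np.int64(225), np.int64(58), 287, -659, 266), (np.int64(228), np.int64(55), 268, -666, 271), (np.int64(248), np.int64(59), 244, -573, 276), (np.int64(249), np.int64(58), 241, -571, 280), (np.int64(249), np.int64(57), 246, -564, 286), (np.int64(224), np.int64(51), 283, -669, 289), (np.int64(248), np.int64(54), 236, -584, 290), (np.int64(243), np.int64(53), 250, -594, 294), (np.int64(226), np.int64(50), 284, -655, 296), (np.int64(253), np.int64(54), 235, -554, 298), (np.int64(251), np.int64(54), 244, -554, 300), (np.int64(246), np.int64(52), 250, -577, 302), (np.int64(234), np.int64(49), 267, -627, 304), (np.int64(247), np.int64(50), 238, -586, 305), (np.int64(251), np.int64(52), 242, -556, 306), (np.int64(221), np.int64(46), 293, -673, 308), (np.int64(243), np.int64(50), 258, -582, 310), (np.int64(232), np.int64(47), 273, -631, 311), (np.int64(246), np.int64(47), 235, -596, 313), (n
[... 2332 characters left out ...]
int64(346), 241, -553, 308), (np.int64(537), np.int64(347), 240, -553, 309), (np.int64(550), np.int64(346), 243, -580, 310), (np.int64(553), np.int64(346), 243, -585, 312), (np.int64(541), np.int64(355), 224, -558, 314), (np.int64(558), np.int64(342), 253, -593, 316), (np.int64(542), np.int64(356), 223, -557, 318), (np.int64(559), np.int64(340), 259, -592, 320), (np.int64(542), np.int64(354), 229, -555, 322), (np.int64(542), np.int64(349), 240, -554, 324), (np.int64(545), np.int64(348), 242, -559, 325), (np.int64(547), np.int64(357), 225, -561, 329), (np.int64(548), np.int64(360), 219, -561, 331), (np.int64(556), np.int64(350), 241, -577, 333), (np.int64(546), np.int64(351), 239, -554, 336)]
```

Fully open, the tips sit about 43 mm behind the reported TCP, in both views and at both places, not 13 mm. The fingers were only resting on the crown. I open them, go 33 mm lower and grip the hexagon.

>>> servo_tool(plan=[{"tx": 0,"ty": 0,"tz": -0.3,"wx": 0,"wy": 0,"wz": 0,"fingers": 1},{"tx": 0,"ty": 0,"tz": 0,"wx": 0,"wy": 0,"wz": 0,"fingers": 1},{"tx": 0,"ty": 0,"tz": 0,"wx": 0,"wy": 0,"wz": 0,"fingers": 1},{"tx": 0,"ty": 0,"tz": 0,"wx": 0,"wy": 0,"wz": 0,"fingers": 1},{"tx": 0,"ty": 0,"tz": 0,"wx": 0,"wy": 0,"wz": 0,"fingers": 1},{"tx": 0,"ty": 0,"tz": 0,"wx": 0,"wy": 0,"wz": 0,"fingers": 1}])

```text
time: 7.08
eef_pos: [0.5117, 0.2056, 0.0387]
tcp_rot: [3.141, -0.0, 1.744]
ft_force: [0.1, -0.2, 0.3]
finger_gap: 0.0852
```

>>> servo_tool(plan=[{"tx": 0,"ty": 0,"tz": 0.4,"wx": 0,"wy": 0,"wz": 0,"fingers": 1},{"tx": 0,"ty": 0,"tz": 0.4,"wx": 0,"wy": 0,"wz": 0,"fingers": 1},{"tx": 0,"ty": 0,"tz": 0.4,"wx": 0,"wy": 0,"wz": 0,"fingers": 1},{"tx": 0,"ty": 0,"tz": 0.4,"wx": 0,"wy": 0,"wz": 0,"fingers": 1},{"tx": 0,"ty": 0,"tz": 0,"wx": 0,"wy": 0,"wz": 0,"fingers": 1},{"tx": 0,"ty": 0,"tz": 0,"wx": 0,"wy": 0,"wz": 0,"fingers": 1}])

```text
time: 7.58
eef_pos: [0.5109, 0.2052, 0.0057]
tcp_rot: [-3.14, 0.0, 1.744]
ft_force: [-0.9, -0.0, 0.7]
finger_gap: 0.086
```

```bash
python3 d.py .511 .2055 .0 99.9
```

```text
t 7.58 pos [0.5109 0.2052 0.0057] rotdeg [-1.799e+02  2.000e-02  9.995e+01] F [-0.9 -0.   0.7] M [ 0.03 -0.    0.07] gap 0.086
shift shares [0.01 0.01 0.28] turn shares [-0.01  0.    0.01]
```

>>> servo_tool(plan=[{"tx": 0,"ty": 0,"tz": 0.2,"wx": 0,"wy": 0,"wz": 0,"fingers": 0.9},{"tx": 0,"ty": 0,"tz": 0,"wx": 0,"wy": 0,"wz": 0,"fingers": 0.8},{"tx": 0,"ty": 0,"tz": 0,"wx": 0,"wy": 0,"wz": 0,"fingers": 0.7},{"tx": 0,"ty": 0,"tz": 0,"wx": 0,"wy": 0,"wz": 0,"fingers": 0.65},{"tx": 0,"ty": 0,"tz": 0,"wx": 0,"wy": 0,"wz": 0,"fingers": 0.65},{"tx": 0,"ty": 0,"tz": 0,"wx": 0,"wy": 0,"wz": 0,"fingers": 0.65}], grip_force=60)

```text
time: 8.08
eef_pos: [0.5109, 0.2047, 0.0028]
tcp_rot: [-3.14, 0.001, 1.744]
ft_force: [-3.4, -2.2, 4.3]
finger_gap: 0.0629
```

```bash
python3 d.py .511 .2055 .0 77.5; python3 - <<'E'
from m2 import *
s=snap('scene');nutphase(s,(.511,.2055),.0015)
E
```

```text
t 8.08 pos [0.5109 0.2047 0.0028] rotdeg [-1.7993e+02  7.0000e-02  9.9940e+01] F [-3.4 -2.2  4.3] M [-0.46  1.    0.19] gap 0.0629
shift shares [0.04 0.01 0.14] turn shares [-0.01  0.01  3.26]
tooth ang -24.7 (amp 0.19) slot 5.3 | stud slot dir 157.5 (amp 0.26)
```

Gap is 63 mm, so the hexagon is gripped. I turn clockwise by 22.4°.

>>> servo_tool(plan=[{"tx": 0,"ty": 0,"tz": 0,"wx": 0,"wy": 0,"wz": 0.4,"fingers": 0.65},{"tx": 0,"ty": 0,"tz": 0,"wx": 0,"wy": 0,"wz": 0.5,"fingers": 0.65},{"tx": 0,"ty": 0,"tz": 0,"wx": 0,"wy": 0,"wz": 0.5,"fingers": 0.65},{"tx": 0,"ty": 0,"tz": 0,"wx": 0,"wy": 0,"wz": 0.5,"fingers": 0.65},{"tx": 0,"ty": 0,"tz": 0,"wx": 0,"wy": 0,"wz": 0.5,"fingers": 0.65},{"tx": 0,"ty": 0,"tz": 0,"wx": 0,"wy": 0,"wz": 0.5,"fingers": 0.65},{"tx": 0,"ty": 0,"tz": 0,"wx": 0,"wy": 0,"wz": 0.36,"fingers": 0.65},{"tx": 0,"ty": 0,"tz": 0,"wx": 0,"wy": 0,"wz": 0,"fingers": 0.65},{"tx": 0,"ty": 0,"tz": 0,"wx": 0,"wy": 0,"wz": 0,"fingers": 0.65}])

```text
time: 8.88
eef_pos: [0.5112, 0.2047, 0.0028]
tcp_rot: [-3.141, 0.001, 1.351]
ft_force: [-3.0, -2.4, 5.5]
finger_gap: 0.0629
```

```bash
python3 d.py .511 .2055 .0 77.5; python3 - <<'E'
from m2 import *
s=snap('scene');nutphase(s,(.511,.2055),.0015)
E
```

```text
t 8.88 pos [0.5112 0.2047 0.0028] rotdeg [-1.7996e+02  6.0000e-02  7.7430e+01] F [-3.  -2.4  5.5] M [-0.43  1.09 -0.34] gap 0.0629
shift shares [ 0.04 -0.02  0.14] turn shares [-0.01  0.01 -0.01]
tooth ang 14.9 (amp 0.22) slot 44.9 | stud slot dir 168.8 (amp 0.28)
```

Turned, with moment about 0.34 N m. I open, rise and move part of the way toward the crate so both cameras see the nut.

>>> servo_tool(plan=[{"tx": 0,"ty": 0,"tz": 0,"wx": 0,"wy": 0,"wz": 0,"fingers": 1},{"tx": 0,"ty": 0,"tz": 0,"wx": 0,"wy": 0,"wz": 0,"fingers": 1},{"tx": 0,"ty": 0,"tz": 0,"wx": 0,"wy": 0,"wz": 0,"fingers": 1},{"tx": 0,"ty": 0,"tz": 0,"wx": 0,"wy": 0,"wz": 0,"fingers": 1},{"tx": 0,"ty": 0,"tz": -0.5,"wx": 0,"wy": 0,"wz": 0,"fingers": 1},{"tx": 0,"ty": 0,"tz": -1,"wx": 0,"wy": 0,"wz": 0,"fingers": 1},{"tx": 0,"ty": 0,"tz": -1,"wx": 0,"wy": 0,"wz": 0,"fingers": 1},{"tx": 0,"ty": 0,"tz": -1,"wx": 0,"wy": 0,"wz": 0,"fingers": 1},{"tx": 0,"ty": 0,"tz": -1,"wx": 0,"wy": 0,"wz": 0,"fingers": 1},{"tx": 0,"ty": 0,"tz": -1,"wx": 0,"wy": 0,"wz": 0,"fingers": 1}])

```text
time: 9.77
eef_pos: [0.5117, 0.2057, 0.1144]
tcp_rot: [3.141, -0.001, 1.354]
ft_force: [-0.4, 0.4, 0.3]
finger_gap: 0.0855
```

>>> servo_tool(plan=[{"tx": -1,"ty": 0,"tz": -1,"wx": 0,"wy": 0,"wz": 0,"fingers": 0.5},{"tx": -1,"ty": 0,"tz": -1,"wx": 0,"wy": 0,"wz": 0,"fingers": 0},{"tx": -1,"ty": 0,"tz": 0,"wx": 0,"wy": 0,"wz": 0,"fingers": 0},{"tx": -1,"ty": 0,"tz": 0,"wx": 0,"wy": 0,"wz": 0,"fingers": 0},{"tx": -1,"ty": 0,"tz": 0,"wx": 0,"wy": 0,"wz": 0,"fingers": 0},{"tx": -1,"ty": 0,"tz": 0,"wx": 0,"wy": 0,"wz": 0,"fingers": 0},{"tx": -1,"ty": 0,"tz": 0,"wx": 0,"wy": 0,"wz": 0,"fingers": 0},{"tx": -1,"ty": 0,"tz": 0,"wx": 0,"wy": 0,"wz": 0,"fingers": 0},{"tx": -1,"ty": 0,"tz": 0,"wx": 0,"wy": 0,"wz": 0,"fingers": 0},{"tx": -1,"ty": 0,"tz": 0,"wx": 0,"wy": 0,"wz": 0,"fingers": 0}])

```text
time: 10.6
eef_pos: [0.4683, 0.0095, 0.1535]
tcp_rot: [3.14, -0.0, 1.354]
ft_force: [1.0, -0.6, -0.4]
finger_gap: -0.0004
```

>>> servo_tool(plan=[{"tx": -1,"ty": 0,"tz": 0,"wx": 0,"wy": 0,"wz": 0,"fingers": 0},{"tx": -1,"ty": 0,"tz": 0,"wx": 0,"wy": 0,"wz": 0,"fingers": 0},{"tx": -1,"ty": 0,"tz": 0,"wx": 0,"wy": 0,"wz": 0,"fingers": 0},{"tx": -1,"ty": 0,"tz": 0,"wx": 0,"wy": 0,"wz": 0,"fingers": 0},{"tx": -1,"ty": 0,"tz": 0,"wx": 0,"wy": 0,"wz": 0,"fingers": 0},{"tx": -1,"ty": 0,"tz": 0,"wx": 0,"wy": 0,"wz": 0,"fingers": 0},{"tx": 0,"ty": 0,"tz": 0,"wx": 0,"wy": 0,"wz": 0,"fingers": 0}])

```text
time: 11.18
eef_pos: [0.4416, -0.111, 0.1532]
tcp_rot: [3.141, 0.002, 1.347]
ft_force: [0.0, -0.6, -0.2]
finger_gap: -0.0001
```

```bash
cat > m3.py <<'E'
from m2 import *
for n,off in(('top',0),('scene',.0015)):
    ss=[snap(n) for _ in range(3)]
    np.savez(n+'2.npz',**ss[0])
    for s in ss: print(n,end=' ');nutphase(s,(.5108,.2053),off)
    w=cloud(ss[0]);c=env.get_state()['eef_pos'];d=np.hypot(w[...,0]-c[0],w[...,1]-c[1]);p=w[(d<.06)&(w[...,2]>.1)]
    if len(p): q=p[np.argsort(p[:,2])[:20]];print('lowest finger',q.mean(0).round(4),'tcp',c)
E
python3 d.py .531 -.322 .14 174.2; python3 m3.py
```

```text
t 11.18 pos [ 0.4416 -0.111   0.1532] rotdeg [1.7995e+02 1.1000e-01 7.7200e+01] F [ 0.  -0.6 -0.2] M [-0.01 -0.01 -0.03] gap -0.0001
shift shares [-9.3   6.69  0.69] turn shares [-1.000e-02  2.000e-02 -1.411e+01]
top tooth ang 17.7 (amp 0.26) slot 47.7 | stud slot dir 167.9 (amp 0.20)
top tooth ang 17.5 (amp 0.26) slot 47.5 | stud slot dir 168.4 (amp 0.19)
top tooth ang 17.3 (amp 0.26) slot 47.3 | stud slot dir 165.3 (amp 0.19)
lowest finger [ 0.4826 -0.1136  0.2717] tcp [ 0.44278855 -0.10649203  0.15320047]
scene tooth ang 17.5 (amp 0.24) slot 47.5 | stud slot dir 168.3 (amp 0.26)
scene tooth ang 15.9 (amp 0.24) slot 45.9 | stud slot dir 176.5 (amp 0.27)
scene tooth ang 16.4 (amp 0.27) slot 46.4 | stud slot dir 170.4 (amp 0.25)
lowest finger [ 0.4465 -0.1012  0.1912] tcp [ 0.44276161 -0.10590837  0.15287761]
```

Nut slots now read 47.5° from the top view (45.9–47.5° from the scene view). 47.5° is -12.5° mod 60°, so they are aligned with the stud slot at about 167.5°. Shut tips are about 32 mm behind the TCP. Next I pin down the bar.

```bash
cat > bar.py <<'E'
from h import *
def bar(s,th=100,box=(.42,.66,-.36,-.24)):
    w=cloud(s);g=s['frame'].min(-1);K=s['K'];T=s['world_from_camera']
    m=(g>th)&(w[...,0]>box[0])&(w[...,0]<box[1])&(w[...,1]>box[2])&(w[...,1]<box[3])&(w[...,2]>.0)&(w[...,2]<.03)
    nl,lab,st,ce=cv2.connectedComponentsWithStats(m.astype(np.uint8))
    i=1+st[1:,4].argmax();v,u=np.nonzero(lab==i)
    zz=np.median(w[lab==i][:,2])
    r=np.stack([(u-K[0,2])/K[0,0],(v-K[1,2])/K[1,1],np.ones(len(u))],1)@T[:3,:3].T
    p=T[:3,3]+r*((.019-T[2,3])/r[:,2:])   # onto top-face plane
    q=cv2.minAreaRect(p[:,:2].astype(np.float32))
    print(len(u),'med z',zz.round(4),'ctr',p[:,:2].mean(0).round(4),'rect',np.round(q[0],4),np.round(q[1],4),round(q[2],1))
if __name__=='__main__':
    for n in('top0','scene0','top2','scene2'):
        print(n,end=' ')
        try: bar(dict(np.load(n+'.npz')))
        except Exception as e: print(e)
    s=dict(np.load('top0.npz'));w=cloud(s)
    for v in (186,190,200,210,220,230,238,242): print(v,[(u,int(s['frame'][v,u].mean()),*(w[v,u]*1000).round().astype(int)[1:].tolist()) for u in range(389,406)][::1])
E
python3 bar.py 2>&1 | sed 's/np.int64//g'
```

```text
top0 252 med z 0.0193 ctr [ 0.5313 -0.3264] rect [ 0.531 -0.327] [0.0155 0.1512] 83.8
scene0 230 med z 0.0147 ctr [ 0.5415 -0.3153] rect [ 0.5392 -0.3153] [0.033  0.1559] 84.2
top2 254 med z 0.0187 ctr [ 0.5312 -0.3263] rect [ 0.531 -0.327] [0.0155 0.1512] 83.8
scene2 229 med z 0.0143 ctr [ 0.5421 -0.3153] rect [ 0.5392 -0.315 ] [0.0336 0.1556] 83.8
186 [(389, 61, -314, 4), (390, 62, -316, 5), (391, 60, -319, 3), (392, 62, -322, 6), (393, 61, -324, 7), (394, 60, -326, 12), (395, 60, -331, 3), (396, 59, -334, 5), (397, 59, -337, 5), (398, 48, -340, 5), (399, 42, -342, 8), (400, 42, -345, 6), (401, 39, -344, 18), (402, 39, -345, 27), (403, 40, -346, 32), (404, 35, -344, 47), (405, 47, -345, 54)]
190 [(389, 62, -314, 1), (390, 61, -316, 5), (391, 62, -318, 8), (392, 62, -322, 4), (393, 46, -326, 2), (394, 61, -327, 8), (395, 131, -326, 20), (396, 207, -329, 20), (397, 221, -333, 18), (398, 221, -335, 21), (399, 228, -337, 25), (400, 138, -344, 11), (401, 29, -343, 23), (402, 36, -343, 33), (403, 38, -344, 40), (404, 38, -342, 54), (405, 37, -347, 47)]
200 [(389, 62, -314, 3), (390, 63, 
[... 1453 characters left out ...]
90, 213, -314, 20), (391, 238, -318, 14), (392, 230, -319, 20), (393, 239, -323, 18), (394, 152, -328, 10), (395, 39, -328, 22), (396, 35, -328, 32), (397, 40, -328, 39), (398, 36, -329, 47), (399, 50, -330, 51), (400, 106, -349, -1), (401, 142, -350, 3), (402, 145, -356, -5), (403, 142, -358, -2), (404, 141, -360, 0), (405, 141, -363, 0)]
242 [(389, 70, -315, 5), (390, 71, -318, 4), (391, 56, -321, 5), (392, 45, -324, 4), (393, 45, -327, 5), (394, 41, -327, 15), (395, 42, -328, 22), (396, 41, -326, 36), (397, 39, -327, 43), (398, 49, -328, 49), (399, 57, -330, 53), (400, 134, -347, 4), (401, 149, -352, -2), (402, 145, -354, 2), (403, 143, -357, 3), (404, 142, -361, -4), (405, 143, -363, 0)]
```

The bar centre is about (0.531, -0.3255), its top at 19 mm, along -6°. At yaw 84° the jaws lie along the bar, so the shut tips clear the wall. A drag away from the wall is then pure +tx.

>>> servo_tool(plan=[{"tx": 0,"ty": 0,"tz": 0,"wx": 0,"wy": 0,"wz": -0.99,"fingers": 0},{"tx": 0,"ty": 0,"tz": 0,"wx": 0,"wy": 0,"wz": 0,"fingers": 0}])

```text
time: 11.65
eef_pos: [0.4426, -0.1061, 0.1527]
tcp_rot: [3.141, -0.0, 1.476]
ft_force: [0.7, 0.0, -0.4]
finger_gap: 0.0001
```

```bash
python3 d.py .531 -.3215 .03 84
```

```text
t 11.65 pos [ 0.4426 -0.1061  0.1527] rotdeg [ 1.7999e+02 -1.0000e-02  8.4550e+01] F [ 0.7  0.  -0.4] M [ 0.03  0.02 -0.02] gap 0.0001
shift shares [-10.3    5.42   6.13] turn shares [ 0.   -0.    0.08]
```

>>> servo_tool(plan=[{"tx": -1,"ty": 0.54,"tz": 0,"wx": 0,"wy": 0,"wz": 0.08,"fingers": 0},{"tx": -1,"ty": 0.54,"tz": 0,"wx": 0,"wy": 0,"wz": 0,"fingers": 0},{"tx": -1,"ty": 0.54,"tz": 0,"wx": 0,"wy": 0,"wz": 0,"fingers": 0},{"tx": -1,"ty": 0.54,"tz": 0,"wx": 0,"wy": 0,"wz": 0,"fingers": 0},{"tx": -1,"ty": 0.54,"tz": 0,"wx": 0,"wy": 0,"wz": 0,"fingers": 0},{"tx": -1,"ty": 0.54,"tz": 0,"wx": 0,"wy": 0,"wz": 0,"fingers": 0},{"tx": -1,"ty": 0.54,"tz": 0,"wx": 0,"wy": 0,"wz": 0,"fingers": 0},{"tx": -1,"ty": 0.54,"tz": 0,"wx": 0,"wy": 0,"wz": 0,"fingers": 0},{"tx": -1,"ty": 0.54,"tz": 0,"wx": 0,"wy": 0,"wz": 0,"fingers": 0},{"tx": -1,"ty": 0.54,"tz": 0,"wx": 0,"wy": 0,"wz": 0,"fingers": 0}])

```text
time: 12.48
eef_pos: [0.529, -0.3179, 0.1525]
tcp_rot: [-3.142, -0.0, 1.46]
ft_force: [0.4, -0.3, 0.3]
finger_gap: -0.0001
```

>>> servo_tool(plan=[{"tx": -0.3,"ty": 0,"tz": 1,"wx": 0,"wy": 0,"wz": 0,"fingers": 0},{"tx": 0,"ty": 0,"tz": 1,"wx": 0,"wy": 0,"wz": 0,"fingers": 0},{"tx": 0,"ty": 0,"tz": 1,"wx": 0,"wy": 0,"wz": 0,"fingers": 0},{"tx": 0,"ty": 0,"tz": 1,"wx": 0,"wy": 0,"wz": 0,"fingers": 0},{"tx": 0,"ty": 0,"tz": 1,"wx": 0,"wy": 0,"wz": 0,"fingers": 0},{"tx": 0,"ty": 0,"tz": 0.9,"wx": 0,"wy": 0,"wz": 0,"fingers": 0},{"tx": 0,"ty": 0,"tz": 0,"wx": 0,"wy": 0,"wz": 0,"fingers": 0},{"tx": 0,"ty": 0,"tz": 0,"wx": 0,"wy": 0,"wz": 0,"fingers": 0},{"tx": 0,"ty": 0,"tz": 0,"wx": 0,"wy": 0,"wz": 0,"fingers": 0}])

```text
time: 13.23
eef_pos: [0.5287, -0.3234, 0.0356]
tcp_rot: [3.14, 0.0, 1.462]
ft_force: [-0.0, -0.3, 0.2]
finger_gap: -0.0
```

```bash
python3 d.py .531 -.3215 -.01 84; python3 - <<'E'
from h import *
a=snap('scene');w=cloud(a);c=env.get_state()['eef_pos'];d=np.hypot(w[...,0]-c[0],w[...,1]-c[1]);p=w[(d<.03)&(w[...,2]>.035)]
q=p[np.argsort(p[:,2])[:25]];print(q.mean(0).round(4),q.min(0).round(4))
t=snap('top')['frame'][150:280,290:420,::-1]
cv2.imwrite('pics/c3.png',np.hstack([cv2.resize(a['frame'][140:220,180:260,::-1],(400,400),interpolation=cv2.INTER_CUBIC),cv2.resize(t,(400,400))]))
E
```

```text
t 13.23 pos [ 0.5287 -0.3234  0.0356] rotdeg [1.7991e+02 2.0000e-02 8.3750e+01] F [-0.  -0.3  0.2] M [ 0.05 -0.02 -0.03] gap -0.0
shift shares [0.11 0.1  2.28] turn shares [ 0.01  0.   -0.04]
[ 0.5276 -0.3356  0.0382] [ 0.5038 -0.341   0.0352]
```

View pics/c3.png

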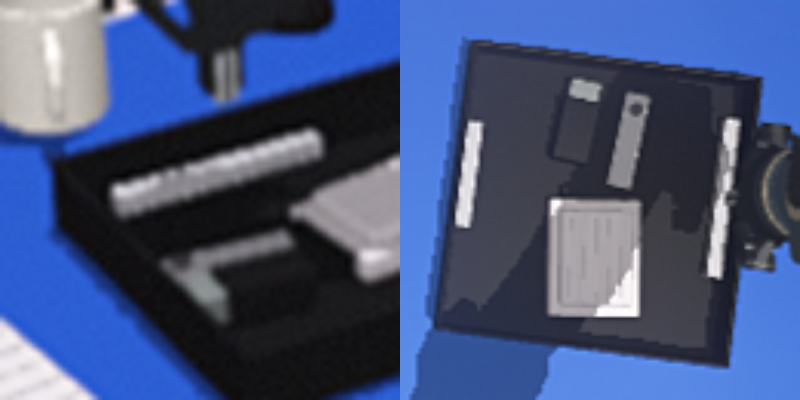

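In the left (scene) crop, the shut tips at (228,95) are above the bar's middle. In the right (top) crop, the tips at about (735,195) sit over the bar once parallax is allowed for. I descend to contact.

>>> servo_tool(plan=[{"tx": 0.1,"ty": 0.1,"tz": 0.7,"wx": 0,"wy": 0,"wz": 0,"fingers": 0},{"tx": 0,"ty": 0,"tz": 0.6,"wx": 0,"wy": 0,"wz": 0,"fingers": 0},{"tx": 0,"ty": 0,"tz": 0.4,"wx": 0,"wy": 0,"wz": 0,"fingers": 0},{"tx": 0,"ty": 0,"tz": 0.2,"wx": 0,"wy": 0,"wz": 0,"fingers": 0},{"tx": 0,"ty": 0,"tz": 0,"wx": 0,"wy": 0,"wz": 0,"fingers": 0},{"tx": 0,"ty": 0,"tz": 0,"wx": 0,"wy": 0,"wz": 0,"fingers": 0}])

```text
time: 13.83
eef_pos: [0.5296, -0.3216, -0.0039]
tcp_rot: [-3.141, -0.0, 1.462]
ft_force: [-0.1, 0.2, -0.1]
finger_gap: 0.0002
```

>>> servo_tool(plan=[{"tx": 0,"ty": 0,"tz": 0.15,"wx": 0,"wy": 0,"wz": 0,"fingers": 0},{"tx": 0,"ty": 0,"tz": 0.15,"wx": 0,"wy": 0,"wz": 0,"fingers": 0},{"tx": 0,"ty": 0,"tz": 0,"wx": 0,"wy": 0,"wz": 0,"fingers": 0}])

```text
time: 14.08
eef_pos: [0.5296, -0.3217, -0.0097]
tcp_rot: [-3.141, -0.0, 1.462]
ft_force: [-0.2, -0.4, -0.5]
finger_gap: -0.0001
```

>>> servo_tool(plan=[{"tx": 0,"ty": 0,"tz": 0.1,"wx": 0,"wy": 0,"wz": 0,"fingers": 0},{"tx": 0,"ty": 0,"tz": 0,"wx": 0,"wy": 0,"wz": 0,"fingers": 0}])

```text
time: 14.25
eef_pos: [0.5297, -0.3217, -0.0115]
tcp_rot: [-3.141, -0.0, 1.462]
ft_force: [-0.6, -0.5, -0.5]
finger_gap: -0.0
```

>>> servo_tool(plan=[{"tx": 0,"ty": 0,"tz": 0.1,"wx": 0,"wy": 0,"wz": 0,"fingers": 0},{"tx": 0,"ty": 0,"tz": 0,"wx": 0,"wy": 0,"wz": 0,"fingers": 0}])

```text
time: 14.42
eef_pos: [0.5297, -0.3216, -0.0136]
tcp_rot: [-3.141, -0.0, 1.462]
ft_force: [-0.5, -0.8, -0.7]
finger_gap: 0.0001
```

>>> servo_tool(plan=[{"tx": 0,"ty": 0,"tz": 0.1,"wx": 0,"wy": 0,"wz": 0,"fingers": 0},{"tx": 0,"ty": 0,"tz": 0,"wx": 0,"wy": 0,"wz": 0,"fingers": 0}])

```text
time: 14.58
eef_pos: [0.5302, -0.3219, -0.0146]
tcp_rot: [3.141, 0.0, 1.462]
ft_force: [-1.7, 1.2, 5.8]
finger_gap: -0.0
```

>>> servo_tool(plan=[{"tx": 0,"ty": 0,"tz": 0.1,"wx": 0,"wy": 0,"wz": 0,"fingers": 0},{"tx": 0,"ty": 0,"tz": 0,"wx": 0,"wy": 0,"wz": 0,"fingers": 0}])

```text
time: 14.75
eef_pos: [0.5306, -0.3221, -0.0147]
tcp_rot: [3.141, 0.001, 1.462]
ft_force: [-3.8, 1.8, 16.0]
finger_gap: -0.0003
```

```bash
python3 d.py .531 -.3215 -.01 84; python3 - <<'E'
from h import *
a=snap('scene');w=cloud(a);c=env.get_state()['eef_pos'];d=np.hypot(w[...,0]-c[0],w[...,1]-c[1])
k=(d<.03)&(w[...,2]>.012);v,u=np.nonzero(k)
for r in range(160,185): 
    uu=u[v==r]; 
    if len(uu): print(r,[(int(x),int(a['frame'][r,x].mean()),*(w[r,x]*1000).round().astype(int).tolist()) for x in uu[::3]])
E
```

```text
t 14.75 pos [ 0.5306 -0.3221 -0.0147] rotdeg [1.7994e+02 8.0000e-02 8.3770e+01] F [-3.8  1.8 16. ] M [ 0.41  0.96 -0.02] gap -0.0003
shift shares [ 0.03  0.02 -0.23] turn shares [ 0.01  0.01 -0.03]
160 [(218, 33, 551, -324, 70), (221, 27, 547, -312, 74), (224, 29, 541, -304, 76), (227, 32, 528, -306, 70), (230, 28, 513, -312, 63)]
161 [(219, 28, 553, -314, 72), (222, 30, 546, -307, 72), (225, 29, 530, -315, 63), (228, 30, 524, -306, 65)]
162 [(219, 30, 555, -313, 69), (222, 31, 543, -314, 65), (225, 28, 528, -319, 57), (228, 30, 521, -311, 59)]
163 [(219, 31, 557, -309, 68), (222, 27, 543, -313, 61), (225, 38, 531, -315, 56), (228, 35, 523, -309, 56)]
164 [(215, 76, 557, -334, 53), (219, 27, 538, -340, 44), (222, 29, 543, -315, 57), (225, 57, 533, -312, 54), (228, 46, 519, -315, 48)]
165 [(215, 37, 552, -342, 44), (218, 20, 548, -330, 48), (221, 28, 543, -319, 51), (224, 101, 542, -304, 58), (227, 89, 529, -306, 52)]
166 [(215, 16, 555, -338, 43), (218, 19, 542, -341, 37), (221, 28, 549, -312, 53), (224, 121, 535, -315, 46), (227, 93, 525, -312, 44)]
167 [(215, 19, 555, -338, 39), (2
[... 482 characters left out ...]
31), (225, 99, 538, -305, 37), (228, 95, 518, -318, 24), (231, 198, 505, -320, 18)]
171 [(216, 13, 552, -339, 23), (219, 26, 539, -340, 17), (222, 37, 543, -316, 30), (225, 101, 535, -310, 29), (228, 114, 516, -321, 18), (231, 169, 506, -319, 15)]
172 [(216, 40, 554, -335, 21), (219, 69, 544, -333, 18), (222, 78, 546, -312, 29), (225, 108, 537, -308, 28), (228, 127, 517, -320, 15)]
173 [(216, 96, 552, -340, 14), (219, 113, 551, -322, 22), (222, 117, 540, -321, 19), (225, 119, 534, -313, 21), (228, 131, 521, -315, 15)]
174 [(216, 126, 555, -335, 14), (219, 134, 549, -327, 15), (222, 134, 543, -316, 18)]
175 [(217, 138, 557, -325, 15), (220, 139, 547, -323, 13)]
176 [(219, 140, 553, -320, 13)]
```

Contact on the bar top, at 16 N. I ease slightly and drag away from the wall.

>>> servo_tool(plan=[{"tx": 0.1,"ty": 0,"tz": -0.02,"wx": 0,"wy": 0,"wz": 0,"fingers": 0},{"tx": 0.15,"ty": 0,"tz": 0,"wx": 0,"wy": 0,"wz": 0,"fingers": 0},{"tx": 0.15,"ty": 0,"tz": 0,"wx": 0,"wy": 0,"wz": 0,"fingers": 0},{"tx": 0.15,"ty": 0,"tz": 0,"wx": 0,"wy": 0,"wz": 0,"fingers": 0}])

```text
time: 15.13
eef_pos: [0.5329, -0.3136, -0.0146]
tcp_rot: [3.137, 0.004, 1.461]
ft_force: [-0.3, -3.0, 9.4]
finger_gap: 0.0
```

```bash
python3 d.py .531 -.3215 -.01 84; python3 - <<'E'
from bar import *
for n in('top','scene'): bar(snap(n),100)
E
```

```text
t 15.13 pos [ 0.5329 -0.3136 -0.0146] rotdeg [179.72   0.23  83.72] F [-0.3 -3.   9.4] M [-0.69  0.14  0.01] gap 0.0
shift shares [-0.4  -0.05 -0.23] turn shares [ 0.04  0.03 -0.04]
100 med z 0.0207 ctr [ 0.4715 -0.2448] rect [ 0.474  -0.2444] [0.1041 0.0058] 0.8
227 med z 0.0141 ctr [ 0.5441 -0.3057] rect [ 0.5418 -0.3064] [0.0341 0.1579] 83.7
```

The bar follows the tips, about 9.6 mm so far. I continue.

>>> servo_tool(plan=[{"tx": 0.15,"ty": 0,"tz": 0,"wx": 0,"wy": 0,"wz": 0,"fingers": 0},{"tx": 0.15,"ty": 0,"tz": 0,"wx": 0,"wy": 0,"wz": 0,"fingers": 0},{"tx": 0.15,"ty": 0,"tz": 0,"wx": 0,"wy": 0,"wz": 0,"fingers": 0},{"tx": 0.15,"ty": 0,"tz": 0,"wx": 0,"wy": 0,"wz": 0,"fingers": 0},{"tx": 0.15,"ty": 0,"tz": 0,"wx": 0,"wy": 0,"wz": 0,"fingers": 0},{"tx": 0.15,"ty": 0,"tz": 0,"wx": 0,"wy": 0,"wz": 0,"fingers": 0},{"tx": 0.15,"ty": 0,"tz": 0,"wx": 0,"wy": 0,"wz": 0,"fingers": 0},{"tx": 0,"ty": 0,"tz": 0,"wx": 0,"wy": 0,"wz": 0,"fingers": 0}])

```text
time: 15.9
eef_pos: [0.5356, -0.2918, -0.0146]
tcp_rot: [3.136, 0.003, 1.462]
ft_force: [0.0, -1.6, 9.3]
finger_gap: 0.0005
```

```bash
python3 d.py .531 -.3215 -.01 84; python3 - <<'E'
from bar import *
bar(snap('scene'),100)
E
```

```text
t 15.9 pos [ 0.5356 -0.2918 -0.0146] rotdeg [179.71   0.18  83.77] F [ 0.  -1.6  9.3] M [-0.31  0.02 -0.05] gap 0.0005
shift shares [-1.5  -0.07 -0.23] turn shares [ 0.04  0.03 -0.03]
226 med z 0.0136 ctr [ 0.5466 -0.285 ] rect [ 0.5448 -0.2858] [0.033  0.1566] 84.1
```

The bar has been dragged 30 mm clear of the wall and kept parallel. It is now at about (0.536, -0.295). I rise, turn 90° to grasp across it and open to 34 mm.

>>> servo_tool(plan=[{"tx": 0,"ty": 0,"tz": -1,"wx": 0,"wy": 0,"wz": 0,"fingers": 0},{"tx": 0,"ty": 0,"tz": -1,"wx": 0,"wy": 0,"wz": 0,"fingers": 0},{"tx": 0,"ty": 0,"tz": -1,"wx": 0,"wy": 0,"wz": -1,"fingers": 0},{"tx": 0,"ty": 0,"tz": 0,"wx": 0,"wy": 0,"wz": -1,"fingers": 0.4},{"tx": 0,"ty": 0,"tz": 0,"wx": 0,"wy": 0,"wz": -1,"fingers": 0.4},{"tx": 0,"ty": 0,"tz": 0,"wx": 0,"wy": 0,"wz": -1,"fingers": 0.4},{"tx": 0,"ty": 0,"tz": 0,"wx": 0,"wy": 0,"wz": -1,"fingers": 0.4},{"tx": 0,"ty": 0,"tz": 0,"wx": 0,"wy": 0,"wz": -1,"fingers": 0.4},{"tx": 0,"ty": 0,"tz": 0,"wx": 0,"wy": 0,"wz": -1,"fingers": 0.4},{"tx": 0,"ty": 0,"tz": 0,"wx": 0,"wy": 0,"wz": -1,"fingers": 0.4}])

```text
time: 16.78
eef_pos: [0.5333, -0.29, 0.043]
tcp_rot: [-3.142, 0.0, 2.428]
ft_force: [0.7, 0.3, -1.1]
finger_gap: 0.0343
```

>>> servo_tool(plan=[{"tx": 0,"ty": 0,"tz": 0,"wx": 0,"wy": 0,"wz": -1,"fingers": 0.4},{"tx": 0,"ty": 0,"tz": 0,"wx": 0,"wy": 0,"wz": -1,"fingers": 0.4},{"tx": 0,"ty": 0,"tz": 0,"wx": 0,"wy": 0,"wz": -1,"fingers": 0.4},{"tx": 0,"ty": 0,"tz": 0,"wx": 0,"wy": 0,"wz": -1,"fingers": 0.4},{"tx": 0,"ty": 0,"tz": 0,"wx": 0,"wy": 0,"wz": -1,"fingers": 0.4},{"tx": 0,"ty": 0,"tz": 0,"wx": 0,"wy": 0,"wz": -0.1,"fingers": 0.4},{"tx": 0,"ty": 0,"tz": 0,"wx": 0,"wy": 0,"wz": 0,"fingers": 0.4},{"tx": 0,"ty": 0,"tz": 0,"wx": 0,"wy": 0,"wz": 0,"fingers": 0.4}])

```text
time: 17.45
eef_pos: [0.5332, -0.29, 0.043]
tcp_rot: [-3.142, -0.0, 3.032]
ft_force: [0.3, 0.2, 0.3]
finger_gap: 0.0344
```

```bash
python3 d.py .536 -.295 -.024 174; python3 - <<'E'
from bar import *
for n in('top','scene'):
    s=snap(n);np.savez(n+'3.npz',**s)
    bar(s,100)
a=s['frame'][130:230,180:300,::-1];t=np.load('top3.npz')['frame'][150:280,290:420,::-1]
cv2.imwrite('pics/c4.png',np.hstack([cv2.resize(a,(400,333),interpolation=cv2.INTER_CUBIC),cv2.resize(t,(333,333))]))
E
```

```text
t 17.45 pos [ 0.5332 -0.29    0.043 ] rotdeg [-180.     -0.    173.69] F [0.3 0.2 0.3] M [0. 0. 0.] gap 0.0344
shift shares [-0.17 -0.23  3.35] turn shares [-0.   -0.   -0.04]
119 med z 0.0189 ctr [ 0.4914 -0.292 ] rect [ 0.4922 -0.2924] [0.0164 0.0627] 83.1
237 med z 0.0143 ctr [ 0.5463 -0.2856] rect [ 0.5448 -0.2855] [0.0333 0.1565] 83.9
```

View pics/c4.png

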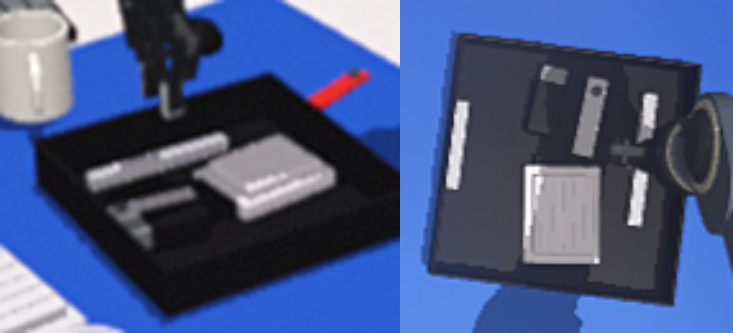

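Both crops show the tips above the bar's middle, with the other parts undisturbed. I descend and grasp.

>>> servo_tool(plan=[{"tx": -0.17,"ty": -0.26,"tz": 0.5,"wx": 0,"wy": 0,"wz": -0.03,"fingers": 0.4},{"tx": 0,"ty": 0,"tz": 0.7,"wx": 0,"wy": 0,"wz": 0,"fingers": 0.4},{"tx": 0,"ty": 0,"tz": 0.7,"wx": 0,"wy": 0,"wz": 0,"fingers": 0.4},{"tx": 0,"ty": 0,"tz": 0.6,"wx": 0,"wy": 0,"wz": 0,"fingers": 0.4},{"tx": 0,"ty": 0,"tz": 0.5,"wx": 0,"wy": 0,"wz": 0,"fingers": 0.4},{"tx": 0,"ty": 0,"tz": 0.4,"wx": 0,"wy": 0,"wz": 0,"fingers": 0.4},{"tx": 0,"ty": 0,"tz": 0,"wx": 0,"wy": 0,"wz": 0,"fingers": 0.4},{"tx": 0,"ty": 0,"tz": 0,"wx": 0,"wy": 0,"wz": 0,"fingers": 0.4}])

```text
time: 18.22
eef_pos: [0.5359, -0.2951, -0.0256]
tcp_rot: [3.141, -0.001, 3.038]
ft_force: [1.0, 0.1, 0.8]
finger_gap: 0.0338
```

>>> servo_tool(plan=[{"tx": 0,"ty": 0,"tz": 0,"wx": 0,"wy": 0,"wz": 0,"fingers": 0.2},{"tx": 0,"ty": 0,"tz": 0,"wx": 0,"wy": 0,"wz": 0,"fingers": 0.1},{"tx": 0,"ty": 0,"tz": 0,"wx": 0,"wy": 0,"wz": 0,"fingers": 0.05},{"tx": 0,"ty": 0,"tz": 0,"wx": 0,"wy": 0,"wz": 0,"fingers": 0.05},{"tx": 0,"ty": 0,"tz": 0,"wx": 0,"wy": 0,"wz": 0,"fingers": 0.05}], grip_force=60)

```text
time: 18.63
eef_pos: [0.5369, -0.2957, -0.024]
tcp_rot: [-3.141, 0.002, 3.038]
ft_force: [0.7, -0.2, 4.2]
finger_gap: 0.012
```

```bash
python3 d.py .536 -.295 -.026 174
```

```text
t 18.63 pos [ 0.5369 -0.2957 -0.024 ] rotdeg [-1.7996e+02  1.0000e-01  1.7405e+02] F [ 0.7 -0.2  4.2] M [ 0.01  0.02 -0.01] gap 0.012
shift shares [0.05 0.03 0.1 ] turn shares [-0.01  0.01  0.01]
```

>>> servo_tool(plan=[{"tx": 0,"ty": 0,"tz": -0.3,"wx": 0,"wy": 0,"wz": 0,"fingers": 0.05},{"tx": 0,"ty": 0,"tz": -0.5,"wx": 0,"wy": 0,"wz": 0,"fingers": 0.05},{"tx": 0,"ty": 0,"tz": -0.8,"wx": 0,"wy": 0,"wz": 0,"fingers": 0.05},{"tx": 0,"ty": 0,"tz": -1,"wx": 0,"wy": 0,"wz": 0,"fingers": 0.05},{"tx": 0,"ty": 0,"tz": -1,"wx": 0,"wy": 0,"wz": 0,"fingers": 0.05},{"tx": 0,"ty": 0,"tz": -1,"wx": 0,"wy": 0,"wz": 0,"fingers": 0.05},{"tx": 0,"ty": 0,"tz": -1,"wx": 0,"wy": 0,"wz": 0,"fingers": 0.05},{"tx": 0,"ty": 0,"tz": -1,"wx": 0,"wy": 0,"wz": 0,"fingers": 0.05},{"tx": 0,"ty": 0,"tz": -0.7,"wx": 0,"wy": 0,"wz": 0,"fingers": 0.05},{"tx": 0,"ty": 0,"tz": 0,"wx": 0,"wy": 0,"wz": 0,"fingers": 0.05}])

```text
time: 19.47
eef_pos: [0.538, -0.296, 0.1246]
tcp_rot: [-3.139, 0.006, 3.038]
ft_force: [-0.2, 0.7, -1.5]
finger_gap: 0.0119
```

```bash
python3 d.py .511 .2055 .12 167.5; python3 - <<'E'
from h import *
a=snap('scene');w=cloud(a);g=a['frame'].min(-1);c=env.get_state()['eef_pos']
m=(g>100)&(abs(w[...,0]-c[0])<.1)&(abs(w[...,1]-c[1])<.06)&(w[...,2]>.1)&(w[...,2]<.19)
p=w[m];print(len(p),p.min(0),p.max(0),np.median(p,0)); 
E
```

```text
t 19.47 pos [ 0.538  -0.296   0.1246] rotdeg [-179.87    0.32  174.05] F [-0.2  0.7 -1.5] M [ 0.05 -0.06  0.04] gap 0.0119
shift shares [ 3.95 24.8   0.15] turn shares [-0.02  0.05  0.95]
252 [ 0.46494358 -0.31205726  0.15056713] [ 0.61639965 -0.27576883  0.18939045] [ 0.55028064 -0.29066788  0.16311639]
```

The bar is held near its middle: it spans x 0.465–0.616. I align the yaw and carry it to the spindle.

>>> servo_tool(plan=[{"tx": 0,"ty": 0,"tz": 0,"wx": 0,"wy": 0,"wz": 0.95,"fingers": 0.05},{"tx": 0.27,"ty": 0.6,"tz": 0,"wx": 0,"wy": 0,"wz": 0,"fingers": 0.05},{"tx": 0.27,"ty": 1,"tz": 0,"wx": 0,"wy": 0,"wz": 0,"fingers": 0.05},{"tx": 0.27,"ty": 1,"tz": 0,"wx": 0,"wy": 0,"wz": 0,"fingers": 0.05},{"tx": 0.27,"ty": 1,"tz": 0,"wx": 0,"wy": 0,"wz": 0,"fingers": 0.05},{"tx": 0.27,"ty": 1,"tz": 0,"wx": 0,"wy": 0,"wz": 0,"fingers": 0.05},{"tx": 0.27,"ty": 1,"tz": 0,"wx": 0,"wy": 0,"wz": 0,"fingers": 0.05},{"tx": 0.27,"ty": 1,"tz": 0,"wx": 0,"wy": 0,"wz": 0,"fingers": 0.05},{"tx": 0.27,"ty": 1,"tz": 0,"wx": 0,"wy": 0,"wz": 0,"fingers": 0.05},{"tx": 0.27,"ty": 1,"tz": 0,"wx": 0,"wy": 0,"wz": 0,"fingers": 0.05}])

```text
time: 20.35
eef_pos: [0.5242, -0.1148, 0.1198]
tcp_rot: [3.141, -0.003, 2.928]
ft_force: [0.6, 0.6, -1.9]
finger_gap: 0.0122
```

>>> servo_tool(plan=[{"tx": 0.27,"ty": 1,"tz": 0,"wx": 0,"wy": 0,"wz": 0,"fingers": 0.05},{"tx": 0.27,"ty": 1,"tz": 0,"wx": 0,"wy": 0,"wz": 0,"fingers": 0.05},{"tx": 0.27,"ty": 1,"tz": 0,"wx": 0,"wy": 0,"wz": 0,"fingers": 0.05},{"tx": 0.27,"ty": 1,"tz": 0,"wx": 0,"wy": 0,"wz": 0,"fingers": 0.05},{"tx": 0.27,"ty": 1,"tz": 0,"wx": 0,"wy": 0,"wz": 0,"fingers": 0.05},{"tx": 0.27,"ty": 1,"tz": 0,"wx": 0,"wy": 0,"wz": 0,"fingers": 0.05},{"tx": 0.27,"ty": 1,"tz": 0,"wx": 0,"wy": 0,"wz": 0,"fingers": 0.05},{"tx": 0.27,"ty": 1,"tz": 0,"wx": 0,"wy": 0,"wz": 0,"fingers": 0.05},{"tx": 0.27,"ty": 1,"tz": 0,"wx": 0,"wy": 0,"wz": 0,"fingers": 0.05},{"tx": 0.27,"ty": 1,"tz": 0,"wx": 0,"wy": 0,"wz": 0,"fingers": 0.05}])

```text
time: 21.18
eef_pos: [0.5143, 0.0914, 0.1198]
tcp_rot: [-3.141, -0.002, 2.928]
ft_force: [-0.4, -0.2, -2.7]
finger_gap: 0.0122
```

>>> servo_tool(plan=[{"tx": 0.27,"ty": 1,"tz": 0,"wx": 0,"wy": 0,"wz": 0,"fingers": 0.05},{"tx": 0.27,"ty": 1,"tz": 0,"wx": 0,"wy": 0,"wz": 0,"fingers": 0.05},{"tx": 0.27,"ty": 1,"tz": 0,"wx": 0,"wy": 0,"wz": 0,"fingers": 0.05},{"tx": 0.27,"ty": 1,"tz": 0,"wx": 0,"wy": 0,"wz": 0,"fingers": 0.05},{"tx": 0.2,"ty": 1,"tz": 0,"wx": 0,"wy": 0,"wz": 0,"fingers": 0.05},{"tx": 0.1,"ty": 0.6,"tz": 0,"wx": 0,"wy": 0,"wz": 0,"fingers": 0.05},{"tx": 0,"ty": 0,"tz": 0,"wx": 0,"wy": 0,"wz": 0,"fingers": 0.05},{"tx": 0,"ty": 0,"tz": 0,"wx": 0,"wy": 0,"wz": 0,"fingers": 0.05},{"tx": 0,"ty": 0,"tz": 0,"wx": 0,"wy": 0,"wz": 0,"fingers": 0.05}])

```text
time: 21.93
eef_pos: [0.5132, 0.2037, 0.1203]
tcp_rot: [-3.14, -0.001, 2.923]
ft_force: [-0.0, -0.3, -0.8]
finger_gap: 0.012
```

```bash
python3 d.py .511 .2055 .07 167.5; python3 - <<'E'
from h import *
a=snap('scene');w=cloud(a);g=a['frame'].min(-1);c=env.get_state()['eef_pos']
m=(g>70)&(abs(w[...,0]-c[0])<.1)&(abs(w[...,1]-c[1])<.06)&(w[...,2]>.125)&(w[...,2]<.19)
p=w[m];print(len(p),p.min(0),p.max(0),np.median(p,0)); t=p[p[:,2]>.157];r=cv2.minAreaRect(t[:,:2].astype(np.float32));print(r)
top=snap('top')
cv2.imwrite('pics/c5.png',np.hstack([cv2.resize(a['frame'][160:280,280:400,::-1],(400,400),interpolation=cv2.INTER_CUBIC),cv2.resize(top['frame'][156:276,152:272,::-1],(400,400),interpolation=cv2.INTER_CUBIC)]))
E
```

```text
t 21.93 pos [0.5132 0.2037 0.1203] rotdeg [-1.7989e+02 -5.0000e-02  1.6750e+02] F [-0.  -0.3 -0.8] M [-0.03  0.   -0.04] gap 0.012
shift shares [0.12 0.07 2.52] turn shares [-0.02 -0.01  0.  ]
378 [0.43979532 0.18326018 0.14460905] [0.59068344 0.22787399 0.1896714 ] [0.52660091 0.20731324 0.16007902]
((0.5158119201660156, 0.20950175821781158), (0.035540495067834854, 0.15337708592414856), 77.0556411743164)
```

View pics/c5.png

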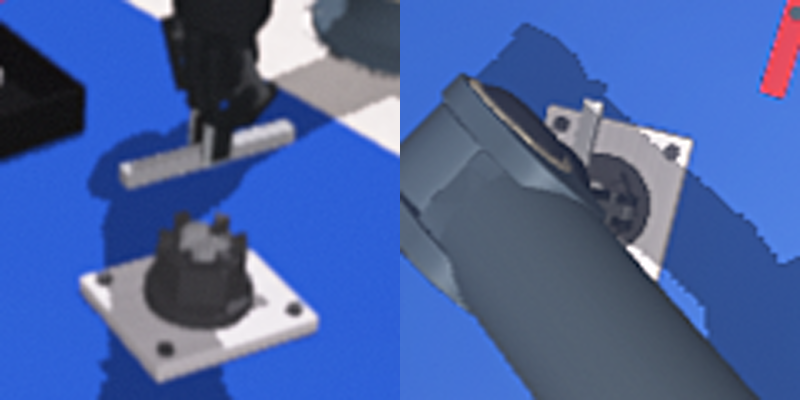

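The scene crop shows the bar (207,155) level over the crown. The top crop shows it parallel to the plate's long side. I descend to just above the teeth, then creep in while watching the force.

>>> servo_tool(plan=[{"tx": 0.12,"ty": 0.07,"tz": 0.5,"wx": 0,"wy": 0,"wz": 0,"fingers": 0.05},{"tx": 0,"ty": 0,"tz": 0.8,"wx": 0,"wy": 0,"wz": 0,"fingers": 0.05},{"tx": 0,"ty": 0,"tz": 0.8,"wx": 0,"wy": 0,"wz": 0,"fingers": 0.05},{"tx": 0,"ty": 0,"tz": 0.6,"wx": 0,"wy": 0,"wz": 0,"fingers": 0.05},{"tx": 0,"ty": 0,"tz": 0.5,"wx": 0,"wy": 0,"wz": 0,"fingers": 0.05},{"tx": 0,"ty": 0,"tz": 0.1,"wx": 0,"wy": 0,"wz": 0,"fingers": 0.05},{"tx": 0,"ty": 0,"tz": 0,"wx": 0,"wy": 0,"wz": 0,"fingers": 0.05},{"tx": 0,"ty": 0,"tz": 0,"wx": 0,"wy": 0,"wz": 0,"fingers": 0.05}])

```text
time: 22.7
eef_pos: [0.5119, 0.2075, 0.0554]
tcp_rot: [3.141, 0.001, 2.924]
ft_force: [1.1, 0.0, -1.9]
finger_gap: 0.0122
```

```bash
python3 d.py .511 .2055 .037 167.5; python3 - <<'E'
from h import *
a=snap('scene')
cv2.imwrite('pics/c6.png',cv2.resize(a['frame'][205:265,310:380,::-1],(700,600),interpolation=cv2.INTER_CUBIC))
E
```

```text
t 22.7 pos [0.5119 0.2075 0.0554] rotdeg [1.7997e+02 3.0000e-02 1.6752e+02] F [ 1.1  0.  -1.9] M [-0.03  0.    0.02] gap 0.0122
shift shares [ 0.02 -0.11  0.92] turn shares [0.   0.01 0.  ]
```

View pics/c6.png

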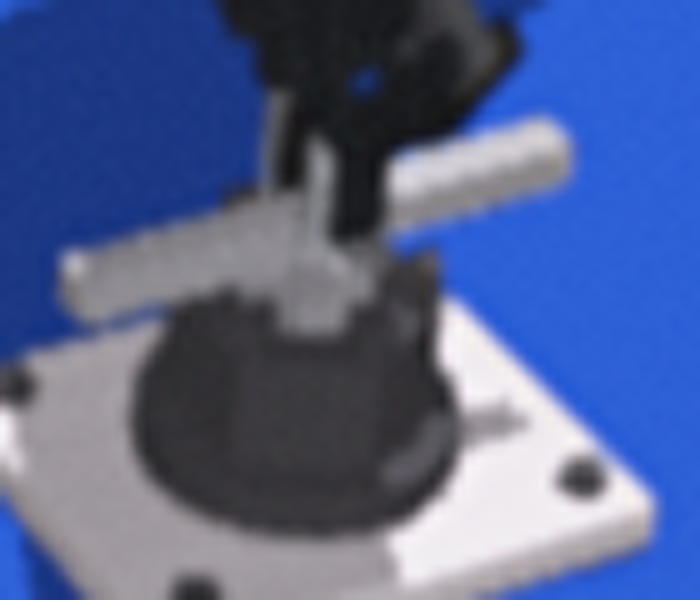

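The bar is poised just above the slots, but the TCP is 2 mm too far in y. I correct that and creep down. The fingertips should meet the crown top at TCP z≈0.0445. If the bar missed the slots, it would stop at z≈0.049.

>>> servo_tool(plan=[{"tx": 0.02,"ty": -0.11,"tz": 0,"wx": 0,"wy": 0,"wz": 0,"fingers": 0.05},{"tx": 0,"ty": 0,"tz": 0,"wx": 0,"wy": 0,"wz": 0,"fingers": 0.05},{"tx": 0,"ty": 0,"tz": 0.15,"wx": 0,"wy": 0,"wz": 0,"fingers": 0.05},{"tx": 0,"ty": 0,"tz": 0.1,"wx": 0,"wy": 0,"wz": 0,"fingers": 0.05},{"tx": 0,"ty": 0,"tz": 0,"wx": 0,"wy": 0,"wz": 0,"fingers": 0.05},{"tx": 0,"ty": 0,"tz": 0,"wx": 0,"wy": 0,"wz": 0,"fingers": 0.05}])

```text
time: 23.25
eef_pos: [0.5106, 0.205, 0.0498]
tcp_rot: [-3.141, -0.0, 2.924]
ft_force: [0.8, 0.9, -1.6]
finger_gap: 0.0121
```

>>> servo_tool(plan=[{"tx": 0,"ty": 0,"tz": 0.1,"wx": 0,"wy": 0,"wz": 0,"fingers": 0.05},{"tx": 0,"ty": 0,"tz": 0,"wx": 0,"wy": 0,"wz": 0,"fingers": 0.05}])

```text
time: 23.42
eef_pos: [0.5106, 0.205, 0.0477]
tcp_rot: [-3.141, -0.0, 2.924]
ft_force: [1.1, 0.1, -1.1]
finger_gap: 0.0117
```

>>> servo_tool(plan=[{"tx": 0,"ty": 0,"tz": 0.1,"wx": 0,"wy": 0,"wz": 0,"fingers": 0.05},{"tx": 0,"ty": 0,"tz": 0,"wx": 0,"wy": 0,"wz": 0,"fingers": 0.05}])

```text
time: 23.58
eef_pos: [0.5105, 0.205, 0.0457]
tcp_rot: [-3.141, -0.0, 2.924]
ft_force: [0.7, -0.0, -2.7]
finger_gap: 0.0121
```

>>> servo_tool(plan=[{"tx": 0,"ty": 0,"tz": 0.1,"wx": 0,"wy": 0,"wz": 0,"fingers": 0.05},{"tx": 0,"ty": 0,"tz": 0,"wx": 0,"wy": 0,"wz": 0,"fingers": 0.05}])

```text
time: 23.75
eef_pos: [0.5108, 0.2051, 0.0449]
tcp_rot: [-3.141, 0.001, 2.924]
ft_force: [-1.7, -2.4, 5.2]
finger_gap: 0.0123
```

>>> servo_tool(plan=[{"tx": 0,"ty": 0,"tz": 0.05,"wx": 0,"wy": 0,"wz": 0,"fingers": 0.05},{"tx": 0,"ty": 0,"tz": 0,"wx": 0,"wy": 0,"wz": 0,"fingers": 0.05}])

```text
time: 23.92
eef_pos: [0.5108, 0.2052, 0.0448]
tcp_rot: [-3.14, 0.001, 2.924]
ft_force: [-4.5, -3.1, 13.4]
finger_gap: 0.0119
```

Contact came at z=0.0448, so the fingertips are on the crown and the bar is about 4 mm into the slots. I ease up 1 mm, then release so it drops home.

>>> servo_tool(plan=[{"tx": 0,"ty": 0,"tz": -0.1,"wx": 0,"wy": 0,"wz": 0,"fingers": 0.05},{"tx": 0,"ty": 0,"tz": 0,"wx": 0,"wy": 0,"wz": 0,"fingers": 0.25},{"tx": 0,"ty": 0,"tz": 0,"wx": 0,"wy": 0,"wz": 0,"fingers": 0.35},{"tx": 0,"ty": 0,"tz": 0,"wx": 0,"wy": 0,"wz": 0,"fingers": 0.35},{"tx": 0,"ty": 0,"tz": -0.5,"wx": 0,"wy": 0,"wz": 0,"fingers": 0.35},{"tx": 0,"ty": 0,"tz": -1,"wx": 0,"wy": 0,"wz": 0,"fingers": 0.35},{"tx": 0,"ty": 0,"tz": -1,"wx": 0,"wy": 0,"wz": 0,"fingers": 0.35},{"tx": 0,"ty": 0,"tz": -1,"wx": 0,"wy": 0,"wz": 0,"fingers": 0.35},{"tx": 0,"ty": 0,"tz": -1,"wx": 0,"wy": 0,"wz": 0,"fingers": 0},{"tx": 0,"ty": 0,"tz": 0,"wx": 0,"wy": 0,"wz": 0,"fingers": 0}])

```text
time: 24.75
eef_pos: [0.513, 0.207, 0.1394]
tcp_rot: [3.137, 0.006, 2.924]
ft_force: [-0.7, -0.1, 0.2]
finger_gap: 0.007
```

```bash
python3 d.py .511 .2055 .07 167.5; cat > m4.py <<'E'
from h import *
from m2 import nutphase
for n in('scene','top'):
    a=snap(n);np.savez(n+'4.npz',**a);w=cloud(a);g=a['frame'].min(-1);c=(.511,.2055)
    dx=w[...,0]-c[0];dy=w[...,1]-c[1];t=np.radians(-12.5)
    X=dx*np.cos(t)+dy*np.sin(t);Y=-dx*np.sin(t)+dy*np.cos(t)
    m=(abs(X)<.1)&(abs(X)>.036)&(abs(Y)<.02)&(w[...,2]>.06)&(w[...,2]<.1)&(g>60)
    for nm,mm in(('+',m&(X>0)),('-',m&(X<0))):
        p=w[mm]
        if len(p)>5: print(n,nm,len(p),'X',X[mm].min().round(4),X[mm].max().round(4),'Y',np.median(Y[mm]).round(4),'z',np.percentile(p[:,2],[10,50,90]).round(4))
    p=np.stack([X[m],Y[m]],1)
    if len(p)>20: print('  slope deg',np.degrees(np.polyfit(p[:,0],p[:,1],1)[0]).round(2))
E
python3 m4.py
```

```text
t 24.75 pos [0.513  0.207  0.1394] rotdeg [179.75   0.36 167.53] F [-0.7 -0.1  0.2] M [0.01 0.02 0.03] gap 0.007
shift shares [ 0.1  -0.11  3.47] turn shares [0.04 0.05 0.  ]
scene + 110 X 0.0363 0.0781 Y 0.0051 z [0.0679 0.0755 0.0802]
scene - 85 X -0.073 -0.0365 Y 0.0057 z [0.0664 0.0761 0.0798]
  slope deg -0.22
top + 81 X 0.0363 0.0739 Y 0.0005 z [0.075  0.0793 0.0827]
  slope deg 0.04
```

The bar's top is at about 80 mm at both ends, so it is seated, with Y≈0 and slope≈0. I move the arm aside for a last full check.

>>> servo_tool(plan=[{"tx": 0,"ty": -1,"tz": -1,"wx": 0,"wy": 0,"wz": 0,"fingers": 0},{"tx": 0,"ty": -1,"tz": -1,"wx": 0,"wy": 0,"wz": 0,"fingers": 0},{"tx": 0,"ty": -1,"tz": 0,"wx": 0,"wy": 0,"wz": 0,"fingers": 0},{"tx": 0,"ty": -1,"tz": 0,"wx": 0,"wy": 0,"wz": 0,"fingers": 0},{"tx": 0,"ty": -1,"tz": 0,"wx": 0,"wy": 0,"wz": 0,"fingers": 0},{"tx": 0,"ty": -1,"tz": 0,"wx": 0,"wy": 0,"wz": 0,"fingers": 0},{"tx": 0,"ty": -1,"tz": 0,"wx": 0,"wy": 0,"wz": 0,"fingers": 0},{"tx": 0,"ty": -1,"tz": 0,"wx": 0,"wy": 0,"wz": 0,"fingers": 0},{"tx": 0,"ty": -1,"tz": 0,"wx": 0,"wy": 0,"wz": 0,"fingers": 0},{"tx": 0,"ty": 0,"tz": 0,"wx": 0,"wy": 0,"wz": 0,"fingers": 0}])

```text
time: 25.68
eef_pos: [0.4701, 0.0247, 0.1735]
tcp_rot: [-3.138, -0.003, 2.918]
ft_force: [0.1, -0.5, 0.1]
finger_gap: 0.0003
```

```bash
python3 m4.py; python3 - <<'E'
from h import *
a=np.load('scene4.npz')['frame'];b=np.load('top4.npz')['frame']
cv2.imwrite('pics/f.png',np.hstack([cv2.resize(a[130:290,170:400,::-1],(460,320),interpolation=cv2.INTER_CUBIC),cv2.resize(b[156:276,152:272,::-1],(320,320),interpolation=cv2.INTER_CUBIC)]))
for n in('scene','top'):
  w=cloud(dict(np.load(n+'4.npz')));dx=w[...,0]-.511;dy=w[...,1]-.2055;r=np.hypot(dx,dy);t=np.arctan2(dy,dx)
  Y=dx*np.sin(np.radians(12.5))+dy*np.cos(np.radians(12.5))
  z=w[...,2]+(.0015 if n=='scene' else 0)
  k=(r>.022)&(r<.035)&(abs(Y)>.0095)&(z>.06)&(z<.085);hi=np.clip((z-.066)/.012,0,1)
  v=(hi[k]*np.exp(6j*t[k])).sum();print(n,'tooth deg',np.degrees(np.angle(v))/6)
E
```

```text
scene + 112 X 0.0363 0.0784 Y 0.0058 z [0.0686 0.0763 0.0806]
scene - 83 X -0.0725 -0.037 Y 0.0055 z [0.0677 0.0769 0.0804]
  slope deg -0.01
top + 80 X 0.0363 0.0737 Y 0.0003 z [0.0772 0.0805 0.0828]
top - 79 X -0.0751 -0.0364 Y 0.0005 z [0.0766 0.0798 0.0828]
  slope deg -0.03
scene tooth deg 17.822544749265926
top tooth deg 17.683527511500856
```

View pics/f.png

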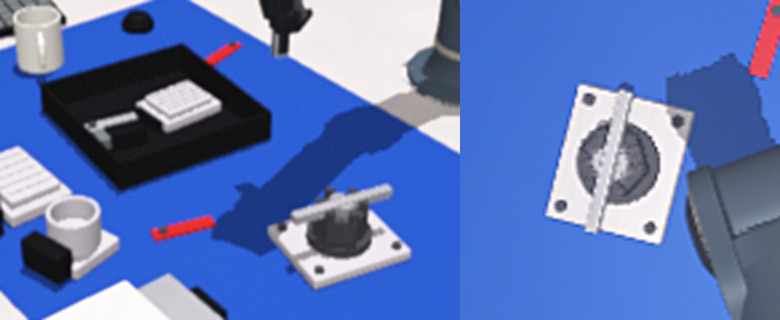

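The bar lies seated across the nut, at (610,160) in the top crop. The crate contents are undisturbed and the teeth read 17.7°, where 17.5° is exact. I hand in.

```bash
python3 -c "
from workcell import env
print(env.close_job())"
```

```text
the job is handed in; nothing more can be done
None
```

I tightened the castle nut about 22.4° clockwise, from roughly 0.66 to 1.05 rad, until its slots lined up. I then took the long bar from the crate, dropped it home in the slots and let go. The job went in at about 26 s of the 61 s; it reports no verdict.

**Last checks, both cameras:**
- **Nut:** its teeth read 17.7–17.8° against the ideal 17.5°, well inside the 4° limit.
- **Bar:** its top is at about 80 mm at both ends, so it rests on the 66 mm slot floor. It lies within 0.1° of the slot direction, and the top view puts its middle about 1 mm from the spindle axis.
- **Surroundings:** the arm is clear and reads no force. The control unit, plug and lever are still in the crate and the bystanders in view are where they were. The short bar is hidden by the crate wall in the last picture; it was in place in an earlier view and was never touched.

**What disagreed:**
- **Fingertip position:** the real tips sit about 30 mm farther behind the reported TCP than the text says. My first attempt to grip the nut therefore only rested on the crown at about 9 N; I measured the offset and went lower.
- **Scene view of the bar:** it puts the bar about 5.5 mm to one side of the slot line, against 0.4 mm from the top view. That is past the 5 mm limit, but I put it down to the scene view also catching the bar's side face: the bar dropped fully into a slot that leaves only 2 mm of play each side.

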